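Load the cup steriliser

TASK

The washed tasting cups are draining upside down on the rubber mat. Pull the steriliser's catch right out to its stop so that the hood springs open, stand every cup, still upside down, flat on the rack inside, then press the hood down by its front lip until the catch snaps home over it, and push the start button fully in. Leave the beaker and the other things on the table where they are.

Things in the scene. Friction and masses are not known exactly. Their poses are not given: they have to be found in the camera images.
- steriliser: Bench-top cup steriliser, fixed, 264 mm deep (x), 324 mm wide (y). Origin: centre of its footprint on the table; x points away from the operator to the hinged back, y left, z up. Front 92 mm: console with flat top 62 mm high, catch in its middle, start button on the right. Behind it the tray with wire rack, under a clear hood 56 mm high above the hinge line.
- rack (a point): Centre of the tray's flat wire rack, on its surface, 48 mm above the table and 38 mm behind the steriliser's origin. The rack measures 148 mm (x) by 312 mm (y) inside the tray's rim, which is 4 mm thick and rises 18 mm above the rack. It takes six cups, two rows of three.
- hood (a joint): Hood angle, rad: 0 shut, 1.75 wide open (stop). A spring pushes it open: freed by the catch it swings up by itself in about 2 s and stays. To shut it bring its lip over and press down: 2 to 4 N at the lip, 8 N over the last 15 mm, where the lip rides down the catch's sloping nose and pushes it back until the nose snaps over the lip. Held by the catch it reads about 0.007.
- hood_hinge (a point): Point on the hood's hinge line (along the steriliser's y), middle of the back, 62 mm above the table, 120 mm behind the steriliser's origin.
- hood_lip (a point): Point on the upper face of the hood's steel front lip, in its middle, 178 mm from the hinge line and, shut, 7.5 mm above it. The lip is 300 mm wide, 6 mm thick, 163 to 191 mm from the hinge line, in front of the hood's front wall. Shut, the catch's nose covers its middle 24 mm. With the hood wide open it stands on edge at the top, 235 mm above the table, this face away from the operator.
- catch (a joint): Position of the catch, m: 0 home with its nose over the lip (a spring holds it there), 0.018 at its stop, pulled towards the operator (steriliser -x). Needs about 2 N to start, 5 N at the stop. The hood is freed over the last 4 mm. Let go, it springs home. Its nose, between knob and hood, is 24 mm wide and slopes up to 31 mm above the console.
- catch_knob (a point): Middle of the catch's black ribbed knob: an upright block 22 mm (along the travel) by 16 mm wide, its top 13 mm above this point; the 24 mm wide steel slide plate begins 21 mm below this point. It is 95 mm in front of the steriliser's origin and 92 mm above the table when home.
- start (a joint): Travel of the start button, m: 0 up, 0.006 fully down; it switches by 4.5 mm; about 5 N fully down; springs back up.
- start_top (a point): Centre of the top of the round black start button (26 mm across, in a steel collar 42 mm across), on the console 95 mm in front of and 85 mm to the right of the steriliser's origin; faces up, 84 mm above the table.
- mat: Black rubber draining mat, fixed, 260 mm (x) by 330 mm (y), 5 mm thick, on which the washed cups stand in two loose rows. Origin: centre of its underside.
- cup0: White handleless ceramic tasting cup standing upside down: 60 mm across, 60 mm tall, straight-sided from the table up to 45 mm, then rounding in to a 40 mm foot ring on top; about 170 g. Origin: centre of its mouth rim, which is its underside as it stands; z up through the foot. Absent in some runs.
- cup1: White handleless ceramic tasting cup standing upside down: 60 mm across, 60 mm tall, straight-sided from the table up to 45 mm, then rounding in to a 40 mm foot ring on top; about 170 g. Origin: centre of its mouth rim, which is its underside as it stands; z up through the foot. Absent in some runs.
- cup2: White handleless ceramic tasting cup standing upside down: 60 mm across, 60 mm tall, straight-sided from the table up to 45 mm, then rounding in to a 40 mm foot ring on top; about 170 g. Origin: centre of its mouth rim, which is its underside as it stands; z up through the foot. Absent in some runs.
- cup3: White handleless ceramic tasting cup standing upside down: 60 mm across, 60 mm tall, straight-sided from the table up to 45 mm, then rounding in to a 40 mm foot ring on top; about 170 g. Origin: centre of its mouth rim, which is its underside as it stands; z up through the foot. Absent in some runs.
- cup4: White handleless ceramic tasting cup standing upside down: 60 mm across, 60 mm tall, straight-sided from the table up to 45 mm, then rounding in to a 40 mm foot ring on top; about 170 g. Origin: centre of its mouth rim, which is its underside as it stands; z up through the foot. Absent in some runs.
- beaker: Small plain steel rinse beaker, 68 mm across, 70 mm tall, open at the top, standing among the cups on the mat. Not to be loaded. Origin: centre of its underside.
- paper_cup: Tall white takeaway cup with a blue band, 82 mm across, 116 mm tall, at the side. Bystander. Origin: centre of its underside.
- tamper: Steel coffee tamper with wooden handle, 58 mm across, 70 mm tall, at the right side. Bystander. Origin: centre of its underside.
Things that resemble listed ones, but are neither listed nor needed, are in the scene too. What is shaped like the cup1 but orange or red is not meant.

How it is judged (in metres and radians):
On the way, in this order (a step that is already met when the one before it is completed fails the run):
1. the catch is pulled out to its stop (value of joint catch above 0.0165 m), for 0.05 s.
2. every cup stands upside down on the rack inside the steriliser (x of cup0 in the frame of steriliser between -0.012 and 0.088 m and y of cup0 in the frame of steriliser between -0.13 and 0.13 m and z of cup0 in the frame of steriliser between 0.04 and 0.056 m and angle between each of cup0, cup1, cup2, cup3, cup4's own z axis and vertical below 0.12 rad and x of cup1 in the frame of steriliser between -0.012 and 0.088 m and y of cup1 in the frame of steriliser between -0.13 and 0.13 m and z of cup1 in the frame of steriliser between 0.04 and 0.056 m and x of cup2 in the frame of steriliser between -0.012 and 0.088 m and y of cup2 in the frame of steriliser between -0.13 and 0.13 m and z of cup2 in the frame of steriliser between 0.04 and 0.056 m and x of cup3 in the frame of steriliser between -0.012 and 0.088 m and y of cup3 in the frame of steriliser between -0.13 and 0.13 m and z of cup3 in the frame of steriliser between 0.04 and 0.056 m and x of cup4 in the frame of steriliser between -0.012 and 0.088 m and y of cup4 in the frame of steriliser between -0.13 and 0.13 m and z of cup4 in the frame of steriliser between 0.04 and 0.056 m), for 0.3 s.
3. the hood is shut and the catch has snapped home (value of joint hood below 0.02 rad and value of joint catch below 0.004 m), for 0.5 s.
4. the start button is pushed in (value of joint start above 0.0045 m), for 0.05 s.
At the end, for the whole second after the job is handed in: Every cup present stands upside down (within 7 degrees) at rest on the rack floor inside the tray's rim, the hood is shut (under 0.02 rad), the catch is home (within 4 mm) and the start button is back up (all of step 2 and all of step 3 and value of joint start below 0.002 m and linear speed of each of cup0, cup1, cup2, cup3, cup4 below 0.03 m/s); the robot touches nothing.
It fails at once if the beaker, paper cup or tamper is shifted by more than 50 mm (distance of any of beaker, paper_cup, tamper from where it was at the start of the episode above 0.05 m).
Of cup0, cup1, cup2, cup3, cup4 only 3 to 5 are there at a start; the rules pass over those that are not, and their reading is None.
At some moment in a run one of cup0, cup1, cup2, cup3, cup4 may be knocked a few centimetres aside while the robot is not near it.
It also fails if it takes over 210 s, if anything falls off the work surface, if the arm or the gripper's body presses on something with over 40 N, if the wrist force passes 120 N, or if a joint passes its speed limit or range.

ROBOT

A 6-joint arm with a two-finger parallel gripper is mounted at the origin on the work surface. World frame = base frame: x ahead of the robot, y to its left, z up, the work surface at z = 0. Lengths are in mm, angles in rad, forces in N, time in s.
With the tool pointing down it reaches from about 300 to 850 mm from the base axis. Payload 4.2 kg.
Tool frame: the origin (TCP) lies midway between the tips of the shut fingers; the grasp point (between the pads) lies 19 mm behind it (arm.tcp_to_grasp is the distance from the TCP to the grasp point, in mm); x points along the fingers, y is the direction in which the jaws open and shut, and the axes are right-handed (so a half turn about x gives the same grasp; the last joint's range is limited). The gripper opens to 91 mm and grips with 3 to 60 N. Pads are 32 mm wide; open, the fingers measure 118 mm over their backs; the gripper's body (76 mm by 178 mm) begins 60 mm behind the grasp point.
Start: joints at [1.181, 0.32, 1.565, -0, 1.257, -0.02], TCP at [207.825, 536.145, 213.976] pointing down, gripper open.
Joint ranges: [-3.11, 3.11], [-0.84, 2.01], [0.21, 2.61], [-1.34, 4.49], [0.05, 2.63], [-2.56, 2.56]. Speed limits (rad/s): [2.57, 2.57, 3.14, 3.14, 3.14, 3.14].

INTERFACE

Orientations are given as a unit quaternion [w, x, y, z].
In Python, from plant import arm gives the robot as it stands. The module is installed in compiled form; this text tells all that it offers.
- The arm moves only by the tool servo_tool, never from a script. Its argument "series" is a list of rows, each an object with "xyz": the shift along the tool's x, y, z as a fraction of full scale, a list of three; "rot": the turn, a rotation vector about the tool's x, y, z as a fraction of full scale, a list of three. In form: [{"xyz": [x, y, z], "rot": [wx, wy, wz]}, ...]. A call has 1 to 10 rows; each row shifts and turns the commanded pose from where the row before left it, along the tool's axes as they then stand; what a row does not reach is not made up. Full scale, the value 1, is 4 cm for a shift and 0.12 rad for a turn. A row lasts 1/10 s, in which the tool goes at most 50 mm and 8.59 degrees, less where a joint would pass 70% of its speed; a pose out of reach is approached as far as the arm can. A call with a number of a shift or a turn outside -1 to 1 is refused whole. A call with a gripper value outside its range is refused whole. "fingers" is the finger opening in mm, from 0 to 91.2, set as the call begins (left out, the last holds). The fingers move at their own pace and stop on an object; "newtons" is the grip in N (left out, the last holds). Time passes only in rows, so rows that do not move let the fingers close. It gives the time, the measured TCP pose, the force and the opening at its end, in the units of the state.
- arm.read_state(): the state, without advancing time (a new reading comes with each control period).
- arm.camera(name): name is "side" or "top"; returns the picture (420x560x3 uint8, red, green, blue); there is no depth.
- arm.get_calibration(name): a dict with "vfov" (degrees; the focal length in pixels is half the picture's height over the tangent of half this angle, whatever the lens; pixels are square), "cx", "cy" (the principal point, pixels), "origin" and "rotation" of the camera in the world. Camera axes: x right, y up, looking along -z (the intrinsics and any distortion apply to the point x, -y, -z); pixel columns grow to the right and rows downward; lengths in mm; the calibration is good to about 2 mm. A picture is of the moment at which its call begins. get_calibration takes no time and is no camera call.
- arm.job_done(): hands the job in, once; it reports no verdict.
The state is a dict: "time_s": time; "joints": joint angles; "qd": joint speeds; "joint_torque": joint torques, N m; "tcp_pos": TCP position; "orientation": TCP orientation; "wrist_force": force on the tool from outside, world axes, zero at the start; "ft_torque": the same for the moment, N m; "width": finger opening in mm.
Only numpy, scipy, OpenCV 4.12 (cv2) and the standard library are available. Lean on these libraries where they do the work, as an engineer would, in place of code of your own. Each camera call takes 0.05 s, during which the arm holds its last target.

## Working session

There is one attempt and no reset: what is moved stays moved. The work goes in short steps, Python scripts to look and compute and a tool call to move; the robot and the scene stay as the last step left them, time stands still between calls to the robot, and variables do not carry over. Pictures are saved under pics/ and viewed, and the job is handed in when it is done.

Besides the shell and the picture viewer there is one more tool, called after "Call:" as name(argument=value, ...) on one line, values as JSON. servo_tool: Moves the arm, as the interface text tells. Its arguments: {"type":"object","properties":{"series":{"type":"array","items":{"type":"object","properties":{"xyz":{"type":"array","items":{"type":"number"}},"rot":{"type":"array","items":{"type":"number"}}}}},"fingers":{"type":"number"},"newtons":{"type":"number"}},"required":["series"]}

```bash
mkdir -p pics; ls
python3 - <<'E'
from plant import arm
import cv2
s=arm.read_state(); print(s)
for n in("side","top"):
    c=arm.get_calibration(n); print(n,c)
    cv2.imwrite(f"pics/{n}0.png",cv2.cvtColor(arm.camera(n),cv2.COLOR_RGB2BGR))
print(arm.tcp_to_grasp)
E
```

```text
pics
{'time_s': 0.0, 'joints': array([ 1.18102948e+00,  3.20274716e-01,  1.56569860e+00, -9.63537041e-07,
        1.25739643e+00, -1.99914044e-02]), 'qd': array([-0.00113304, -0.00135476,  0.00020173,  0.00129725, -0.0003271 ,
        0.00012593]), 'joint_torque': array([-1.78258699e-03, -4.12461197e+01, -2.31968951e+01,  7.25391484e-02,
        4.56801255e-02, -1.19858910e-04]), 'tcp_pos': array([207.6062087 , 535.65669958, 213.12256246]), 'orientation': array([ 0.69492772,  0.12937642,  0.69518274, -0.13060687]), 'wrist_force': array([0.28133714, 0.4144991 , 1.1960049 ]), 'ft_torque': array([-0.01074831, -0.01313463,  0.04942511]), 'width': 91.18045264335208}
side {'vfov': 52.568959826518636, 'cx': 285.95966409664214, 'cy': 209.27791137549127, 'origin': array([  20.28200162, -693.17406173,  773.78035894]), 'rotation': array([ 0.85562258,  0.41986565, -0.13133868, -0.27271409])}
top {'vfov': 55.505780493770224, 'cx': 283.7652976754529, 'cy': 212.1911634252702, 'origin': array([ 415.96937344,   18.06242385, 1430.06689784]), 'rotation': array([-0.70264317, -0.02993542,  0.02828397,  0.71034954])}
18.8
```

View pics/side0.png

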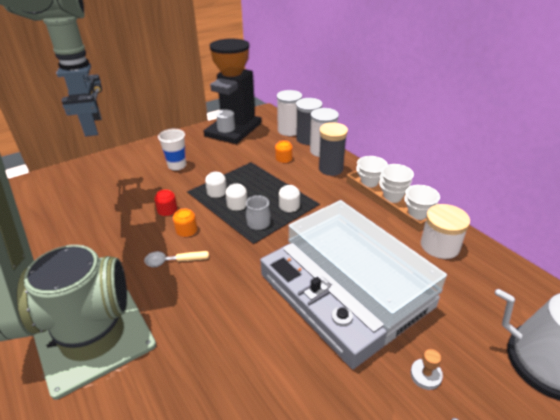

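View pics/top0.png

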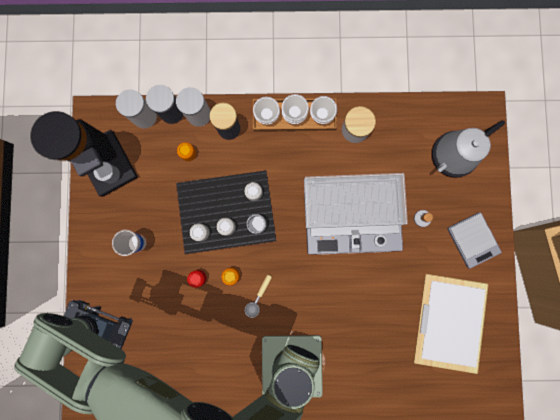

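```bash
cat > h.py <<'E'
import numpy as np, cv2
from scipy.spatial.transform import Rotation as R
from plant import arm
def rq(q): return R.from_quat([q[1],q[2],q[3],q[0]])
class Cam:
    def __init__(s,n):
        c=arm.get_calibration(n); s.f=210/np.tan(np.radians(c['vfov']/2)); s.cx,s.cy=c['cx'],c['cy']
        s.o=np.array(c['origin']); s.R=rq(c['rotation'])
    def ray(s,u,v): return s.R.apply([(u-s.cx)/s.f,-(v-s.cy)/s.f,-1])
    def plane(s,u,v,z):
        d=s.ray(u,v); return s.o+d*(z-s.o[2])/d[2]
    def proj(s,p):
        q=s.R.inv().apply(np.array(p)-s.o); return np.array([s.cx-s.f*q[...,0]/q[...,2], s.cy+s.f*q[...,1]/q[...,2]])
def tri(pa,pb):
    A,B=Cam('top'),Cam('side'); d1=A.ray(*pa);d2=B.ray(*pb);d1/=np.linalg.norm(d1);d2/=np.linalg.norm(d2)
    t=np.linalg.lstsq(np.c_[d1,-d2],B.o-A.o,rcond=None)[0]
    a,b=A.o+d1*t[0],B.o+d2*t[1]; return (a+b)/2,np.linalg.norm(a-b)
def snap(n,f,crop=None,k=1):
    im=cv2.cvtColor(arm.camera(n),cv2.COLOR_RGB2BGR); cv2.imwrite('pics/raw_'+f,im)
    o=im
    if crop: x0,y0,x1,y1=crop; o=im[y0:y1,x0:x1]
    cv2.imwrite('pics/'+f,cv2.resize(o,None,fx=k,fy=k,interpolation=cv2.INTER_CUBIC)); return im
def st():
    s=arm.read_state(); q=rq(s['orientation']).as_matrix()
    print('t',round(s['time_s'],2),'tcp',s['tcp_pos'].round(1),'x',q[:,0].round(3),'y',q[:,1].round(3),'F',s['wrist_force'].round(1),'w',round(s['width'],1),'j',s['joints'].round(2))
def move(p,yaw=None):
    """tool-frame shift in full-scale units to world p; yaw: desired tool y heading (rad) -> total rot vec"""
    s=arm.read_state(); M=rq(s['orientation']); d=M.inv().apply(np.array(p)-s['tcp_pos'])
    print('tcp',s['tcp_pos'].round(1),'shift mm tool',d.round(1),'units',(d/40).round(3))
    if yaw is not None:
        T=np.c_[[0,0,-1],[np.cos(yaw),np.sin(yaw),0],[np.sin(yaw),-np.cos(yaw),0]]
        r=(M.inv()*R.from_matrix(T)).as_rotvec(); print('rot units',(r/.12).round(3))
        return T.T@(np.array(p)-s['tcp_pos'])/40
E
python3 - <<'E'
from h import *
T=Cam('top');S=Cam('side'); st()
for n,z,a,b in [('cupA',60,(200,231),(216,179)),('cupB',60,(226,226),(236,190)),('cupC',60,(253,189),(290,192)),('beak',75,(257,223),(258,203)),('start',84,(380,240),(343,313)),('knob',105,(356,238),(317,282))]:
    print(n,T.plane(*a,z).round(1),S.plane(*b,z).round(1),tri(a,b)[0].round(1),round(tri(a,b)[1],1))
print('tcp proj',T.proj(arm.read_state()['tcp_pos']),S.proj(arm.read_state()['tcp_pos']))
im=cv2.imread('pics/top0.png');cv2.imwrite('pics/tc.png',cv2.resize(im[160:270,165:300],None,fx=5.5,fy=5.5,interpolation=2))
cv2.imwrite('pics/tc2.png',cv2.resize(im[160:270,295:440],None,fx=5.5,fy=5,interpolation=2))
im=cv2.imread('pics/side0.png');cv2.imwrite('pics/sc.png',cv2.resize(im[150:250,180:325],None,fx=5.5,fy=5.5,interpolation=2))
E
```

```text
t 0.1 tcp [207.6 535.7 213.2] x [-0.001 -0.001 -1.   ] y [ 0.361  0.932 -0.002] F [ 1.4 -0.6 -0.3] w 91.1 j [ 1.18  0.32  1.57  0.    1.26 -0.02]
cupA [467.5 308.9  60. ] [462.9 304.8  60. ] [466.6 310.4  55.6] 2.3
cupB [483.7 219.6  60. ] [483.2 219.5  60. ] [483.5 219.8  59.7] 0.3
cupC [610.8 126.3  60. ] [605.2 119.9  60. ] [611.2 127.1  53.4] 1.3
beak [492. 112.  75.] [491.6 111.6  75. ] [491.9 112.1  74.6] 0.2
start [ 429.7 -302.    84. ] [ 427.9 -310.1   84. ] [ 431.1 -304.9   76.1] 3.3
knob [ 437.  -217.7  105. ] [ 424.6 -229.   105. ] [ 435.6 -219.3   89.7] 3.9
tcp proj [113.0010263  316.71404988] [ 93.56926933 127.03129838]
```

View pics/tc.png

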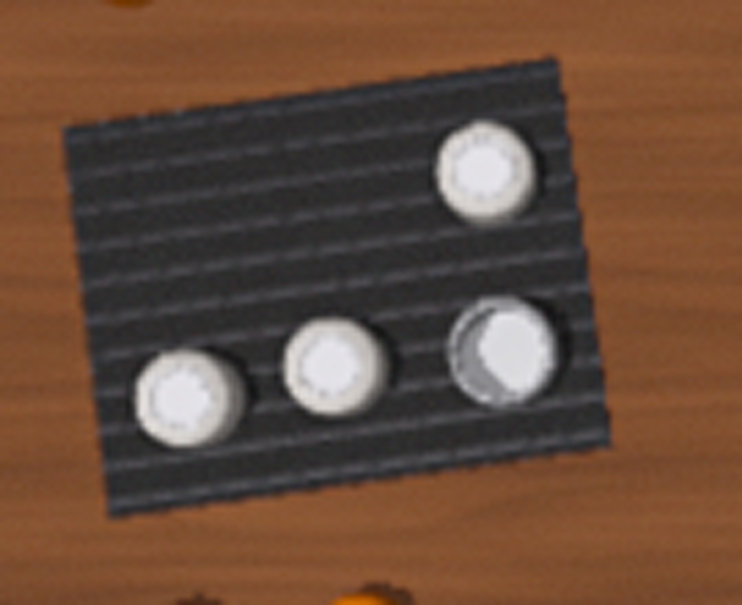

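View pics/tc2.png

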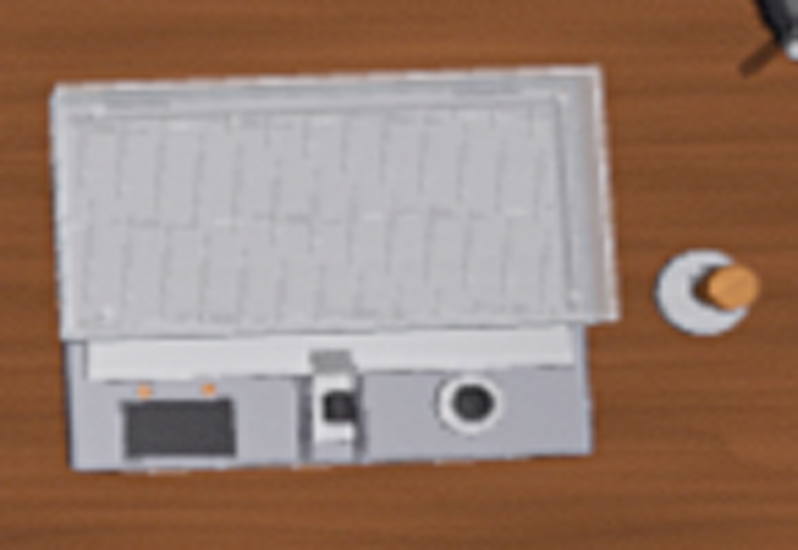

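View pics/sc.png

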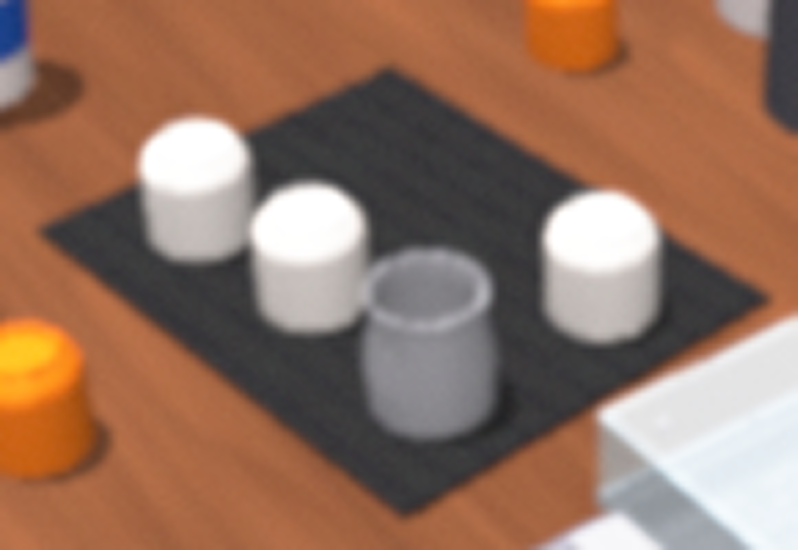

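Run:
```python
from h import *
T=Cam('top');S=Cam('side')
fl=T.plane(307.9,253.8,62);fr=T.plane(402.6,251.0,62);print(fl,fr,np.linalg.norm(fl-fr))
y=(fl-fr)/np.linalg.norm(fl-fr);x=np.array([y[1],-y[0],0]);print('x ax',x,'yaw',np.arctan2(x[1],x[0]))
o=(fl+fr)/2+132*x;print('origin by front',o)
b=T.plane(380.9,240.3,84);print('btn',b,'o',b+95*x+85*y)
k=T.plane(356.8,241.2,105);print('knob',k,'o',k+95*x)
# mark predictions
im=cv2.imread('pics/side0.png');im2=cv2.imread('pics/top0.png')
im=cv2.resize(im,None,fx=2,fy=2,interpolation=2);im2=cv2.resize(im2,None,fx=3,fy=3,interpolation=2)
o=(o+2*(b+95*x+85*y))/3;o[2]=0;print(o)
for p in [(-132,162,62),(-132,-162,62),(-132,162,0),(-132,-162,0),(-95,-85,84),(-95,0,105),(-95,0,92),(120,0,62),(120,150,62),(120,-150,62),(-58,0,69.5),(-58,150,69.5),(-58,-150,69.5)]:
    w=o+p[0]*x+p[1]*y+[0,0,p[2]]
    cv2.circle(im,tuple(int(round(v*2+.5)) for v in S.proj(w)),2,(0,0,255),-1);cv2.circle(im2,tuple(int(round(v*3+1)) for v in T.proj(w)),2,(0,0,255),-1)
cv2.imwrite('pics/m1.png',im[380:800,480:960]);cv2.imwrite('pics/m2.png',im2[480:810,860:1320])
```

```text
[385.65835787 -60.10053857  62.        ] [ 391.68953854 -383.0481835    62.        ] 323.00395741100317
x ax [0.99982566 0.01867216 0.        ] yaw 0.0186732423710704
origin by front [ 520.65093533 -219.10963628   62.        ]
btn [ 428.66543963 -304.95975265   84.        ] o [ 522.06174397 -218.20071661   84.        ]
knob [ 426.35942966 -220.11767231  105.        ] o [ 521.34286737 -218.34381738  105.        ]
[ 521.59147442 -218.50368983    0.        ]
```

View pics/m1.png

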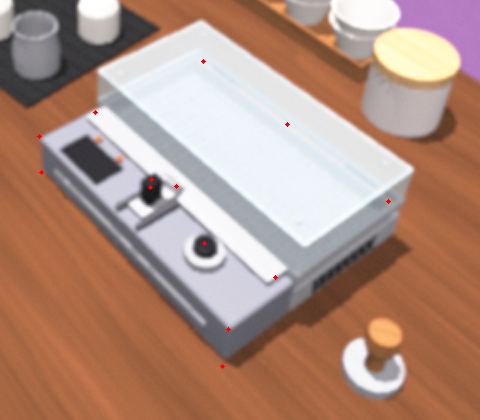

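View pics/m2.png

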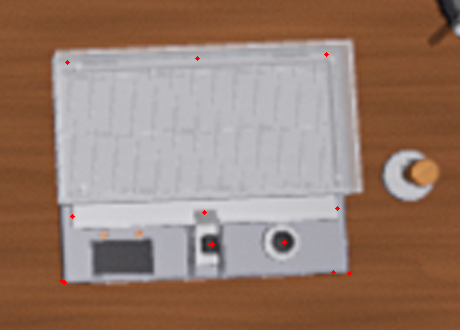

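The side view lands the button, knob, lip and console corners on the predicted points, and the measured width is 323 mm against the stated 324 mm.

Candidates in the top view:
- **White inverted cups on the mat:** (198,232), (225,226) and (253,191). These are the three to load.
- **Steel beaker:** (257,224), not to be loaded.
- **Orange and red cups:** (231,277), (186,151) and (196,279), not meant.
- **Upright white cups on the shelf:** (266..323,110), not meant.

The crops confirm this choice.

```bash
cat >> h.py <<'E'
O=np.array([521.5,-218.5,0]);YW=0.0187
X=np.array([np.cos(YW),np.sin(YW),0]);Y=np.array([-np.sin(YW),np.cos(YW),0]);H=np.pi/2+YW
def sw(x,y,z): return O+x*X+y*Y+np.array([0,0,z])
E
python3 - <<'E'
from h import *
T=Cam('top')
for p in[(197.9,232.4),(225,226.4),(253.2,191.1)]: print(T.plane(*p,65).round(1))
p=sw(-99,0,150);print(p,'after-rot units',move(p,H))
E
```

```text
[462.6 315.   65. ]
[482.1 222.3  65. ]
[602.8 125.2  65. ]
tcp [207.6 535.7 213.2] shift mm tool [  64.2 -627.2  473.6] units [  1.605 -15.68   11.841]
rot units [-3.238e+00 -3.000e-03  1.300e-02]
[ 422.51730915 -220.35119211  150.        ] after-rot units [  1.58017149 -18.99876622   5.01743516]
```

Call:
servo_tool(series=[{"xyz":[0,0,0],"rot":[-0.81,0,0]},{"xyz":[0,0,0],"rot":[-0.81,0,0]},{"xyz":[0,0,0],"rot":[-0.81,0,0]},{"xyz":[0,0,0],"rot":[-0.81,0,0]},{"xyz":[0,-0.95,0.25],"rot":[0,0,0]},{"xyz":[0,-0.95,0.25],"rot":[0,0,0]},{"xyz":[0,-0.95,0.25],"rot":[0,0,0]},{"xyz":[0,-0.95,0.25],"rot":[0,0,0]},{"xyz":[0,-0.95,0.25],"rot":[0,0,0]},{"xyz":[0,-0.95,0.25],"rot":[0,0,0]}], fingers=40, newtons=25)

```text
time_s: 1.1
tcp_pos: [272.1, 307.6, 213.7]
orientation: [0.707, -0.007, 0.707, 0.007]
wrist_force: [-0.0, -0.4, 0.3]
width: 40.0
```

Call:
servo_tool(series=[{"xyz":[0,-0.95,0.25],"rot":[0,0,0]},{"xyz":[0,-0.95,0.25],"rot":[0,0,0]},{"xyz":[0,-0.95,0.25],"rot":[0,0,0]},{"xyz":[0,-0.95,0.25],"rot":[0,0,0]},{"xyz":[0,-0.95,0.25],"rot":[0,0,0]},{"xyz":[0,-0.95,0.25],"rot":[0,0,0]},{"xyz":[0,-0.95,0.25],"rot":[0,0,0]},{"xyz":[0,-0.95,0.25],"rot":[0,0,0]},{"xyz":[0,-0.95,0.25],"rot":[0,0,0]},{"xyz":[0,-0.95,0.25],"rot":[0,0,0]}])

```text
time_s: 2.1
tcp_pos: [379.2, -70.3, 213.8]
orientation: [0.707, -0.006, 0.707, 0.007]
wrist_force: [1.0, -0.5, -0.8]
width: 39.8
```

```bash
cat > n.py <<'E'
import sys
from h import *
st(); a=[float(v) for v in sys.argv[2:5]]
p=sw(*a) if sys.argv[1]=='s' else a
print('target',np.round(p,1)); move(p,H)
E
python3 n.py s -99 0 120
```

```text
t 2.1 tcp [379.2 -70.3 213.8] x [-0.  0. -1.] y [-0.019  1.     0.   ] F [ 1.  -0.5 -0.8] w 39.8 j [-0.21  0.02  1.95  0.    1.18 -1.8 ]
target [ 422.5 -220.4  120. ]
tcp [379.2 -70.3 213.8] shift mm tool [  93.8 -150.8   40.5] units [ 2.344 -3.771  1.013]
rot units [-0.002 -0.    -0.003]
```

Call:
servo_tool(series=[{"xyz":[0,-0.943,0.25],"rot":[0,0,0]},{"xyz":[0,-0.943,0.25],"rot":[0,0,0]},{"xyz":[0,-0.943,0.25],"rot":[0,0,0]},{"xyz":[0,-0.943,0.25],"rot":[0,0,0]},{"xyz":[0.8,0,0],"rot":[0,0,0]},{"xyz":[0.8,0,0],"rot":[0,0,0]},{"xyz":[0.7,0,0],"rot":[0,0,0]},{"xyz":[0,0,0],"rot":[0,0,0]}])

```text
time_s: 2.9
tcp_pos: [419.3, -217.4, 118.4]
orientation: [0.704, -0.005, 0.71, 0.008]
wrist_force: [-0.3, 1.0, -0.8]
width: 40.1
```

```bash
python3 n.py s -99 0 81; python3 -c "
from h import *
snap('top','t1.png',(300,170,420,270),5);snap('side','s1.png',(220,190,480,390),3)"
```

```text
t 2.9 tcp [ 419.3 -217.4  118.4] x [-0.008  0.005 -1.   ] y [-0.019  1.     0.005] F [-0.3  1.  -0.8] w 40.1 j [-0.5   0.25  1.93  0.    0.97 -2.09]
target [ 422.5 -220.4   81. ]
tcp [ 419.3 -217.4  118.4] shift mm tool [37.4 -3.2  3.4] units [ 0.935 -0.081  0.086]
rot units [-0.    -0.066 -0.039]
```

View pics/s1.png

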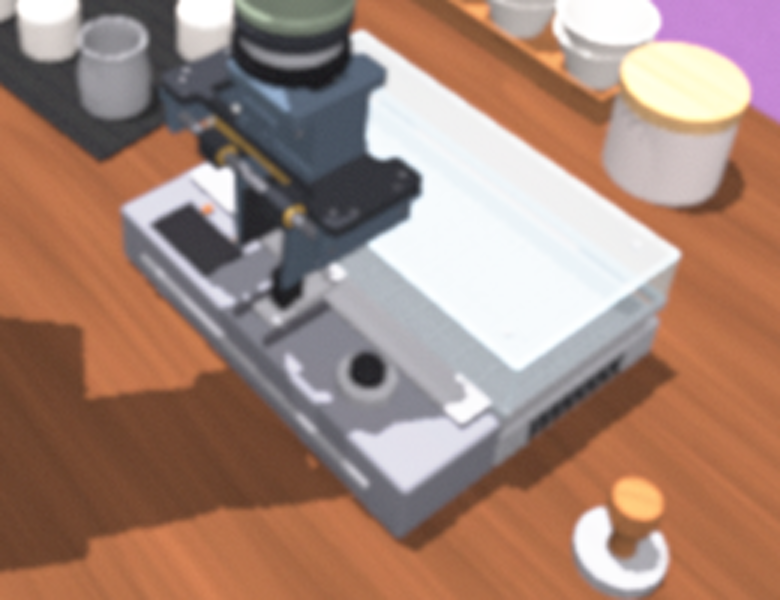

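The knob (about (290,285) in the crop) is visible between the fingers. I'll go down and grip it.

Call:
servo_tool(series=[{"xyz":[0.3,-0.04,0.04],"rot":[0,0,0]},{"xyz":[0.3,0,0],"rot":[0,0,0]},{"xyz":[0.3,0,0],"rot":[0,0,0]},{"xyz":[0,0,0],"rot":[0,0,0]},{"xyz":[0,0,0],"rot":[0,0,0]}])

```text
time_s: 3.5
tcp_pos: [424.4, -220.6, 86.6]
orientation: [0.708, -0.007, 0.707, 0.007]
wrist_force: [0.6, -0.2, 0.7]
width: 39.5
```

```bash
python3 n.py s -99 0 81
```

```text
t 3.5 tcp [ 424.4 -220.6   86.6] x [ 0.001 -0.001 -1.   ] y [-0.019  1.    -0.001] F [ 0.6 -0.2  0.7] w 39.5 j [-0.5   0.29  1.96  0.    0.88 -2.09]
target [ 422.5 -220.4   81. ]
tcp [ 424.4 -220.6   86.6] shift mm tool [ 5.6  0.3 -1.9] units [ 0.14   0.008 -0.048]
rot units [0.004 0.011 0.006]
```

Call:
servo_tool(series=[{"xyz":[0.12,0,-0.05],"rot":[0,0,0]},{"xyz":[0,0,0],"rot":[0,0,0]}])

```text
time_s: 3.7
tcp_pos: [421.6, -220.3, 81.2]
orientation: [0.707, -0.007, 0.707, 0.007]
wrist_force: [-0.3, -0.4, -0.4]
width: 40.0
```

Call:
servo_tool(series=[{"xyz":[0,0,0],"rot":[0,0,0]},{"xyz":[0,0,0],"rot":[0,0,0]},{"xyz":[0,0,0],"rot":[0,0,0]},{"xyz":[0,0,0],"rot":[0,0,0]},{"xyz":[0,0,0],"rot":[0,0,0]}], fingers=0, newtons=30)

```text
time_s: 4.2
tcp_pos: [421.9, -220.2, 81.3]
orientation: [0.707, -0.007, 0.707, 0.007]
wrist_force: [0.0, 2.1, 1.0]
width: 15.7
```

Call:
servo_tool(series=[{"xyz":[0,0,-0.12],"rot":[0,0,0]},{"xyz":[0,0,-0.12],"rot":[0,0,0]},{"xyz":[0,0,-0.12],"rot":[0,0,0]},{"xyz":[0,0,-0.1],"rot":[0,0,0]},{"xyz":[0,0,0],"rot":[0,0,0]},{"xyz":[0,0,0],"rot":[0,0,0]}])

```text
time_s: 4.8
tcp_pos: [404.3, -220.7, 81.3]
orientation: [0.708, -0.007, 0.706, 0.007]
wrist_force: [4.6, 3.1, -1.7]
width: 15.9
```

```bash
python3 -c "
from h import *
st();snap('side','s2.png',(220,150,480,390),2.5)"
```

```text
t 4.8 tcp [ 404.3 -220.7   81.3] x [ 0.003  0.    -1.   ] y [-0.018  1.    -0.   ] F [ 4.6  3.1 -1.7] w 15.9 j [-0.53  0.28  2.01  0.    0.85 -2.12]
```

View pics/s2.png

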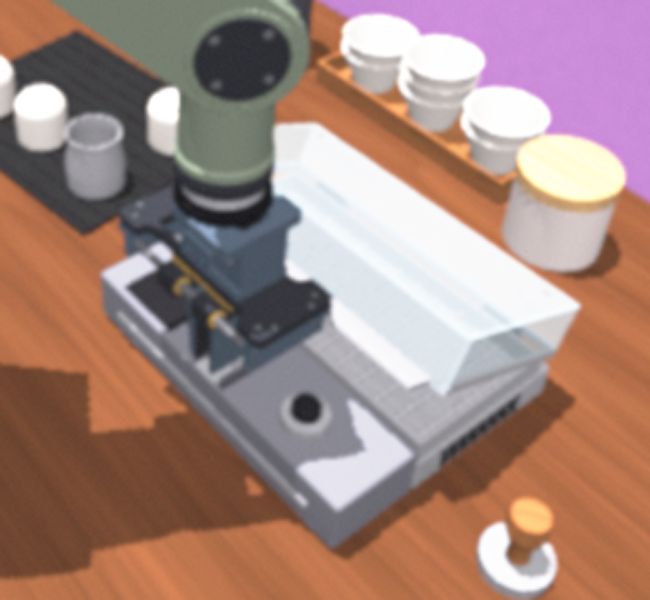

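The hood is swinging open. I'll pull a little further so the catch certainly reaches its stop, then wait for the hood.

Call:
servo_tool(series=[{"xyz":[0,0,-0.05],"rot":[0,0,0]},{"xyz":[0,0,-0.05],"rot":[0,0,0]},{"xyz":[0,0,0],"rot":[0,0,0]},{"xyz":[0,0,0],"rot":[0,0,0]},{"xyz":[0,0,0],"rot":[0,0,0]},{"xyz":[0,0,0],"rot":[0,0,0]},{"xyz":[0,0,0],"rot":[0,0,0]},{"xyz":[0,0,0],"rot":[0,0,0]},{"xyz":[0,0,0],"rot":[0,0,0]},{"xyz":[0,0,0],"rot":[0,0,0]}])

```text
time_s: 5.85
tcp_pos: [403.7, -220.8, 81.3]
orientation: [0.71, -0.006, 0.704, 0.006]
wrist_force: [14.5, 4.7, -7.1]
width: 15.5
```

Call:
servo_tool(series=[{"xyz":[0,0,0.2],"rot":[0,0,0]},{"xyz":[0,0,0.2],"rot":[0,0,0]},{"xyz":[0,0,0.1],"rot":[0,0,0]},{"xyz":[0,0,0],"rot":[0,0,0]}])

```text
time_s: 6.25
tcp_pos: [419.9, -220.3, 81.3]
orientation: [0.707, -0.007, 0.707, 0.007]
wrist_force: [1.7, 3.6, 2.8]
width: 16.2
```

Call:
servo_tool(series=[{"xyz":[0,0,0],"rot":[0,0,0]},{"xyz":[0,0,0],"rot":[0,0,0]},{"xyz":[0,0,0],"rot":[0,0,0]},{"xyz":[-0.5,0,0],"rot":[0,0,0]},{"xyz":[-0.9,0,0],"rot":[0,0,0]},{"xyz":[-0.9,0,0],"rot":[0,0,0]},{"xyz":[-0.9,0,0],"rot":[0,0,0]},{"xyz":[0,0,0],"rot":[0,0,0]}], fingers=45)

```text
time_s: 7.05
tcp_pos: [421.6, -222.2, 213.8]
orientation: [0.71, -0.009, 0.704, 0.005]
wrist_force: [-0.2, 0.7, -0.2]
width: 45.1
```

```bash
python3 -c "
from h import *
st();snap('side','s3.png');snap('top','t3.png')"
```

```text
t 7.05 tcp [ 421.6 -222.2  213.8] x [ 0.009 -0.005 -1.   ] y [-0.019  1.    -0.006] F [-0.2  0.7 -0.2] w 45.1 j [-0.51  0.16  1.78 -0.    1.19 -2.1 ]
```

View pics/s3.png

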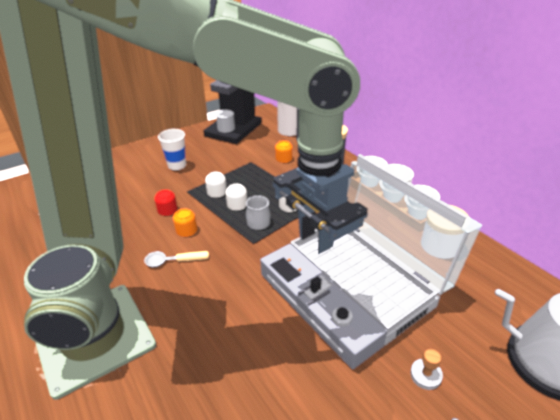

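View pics/t3.png

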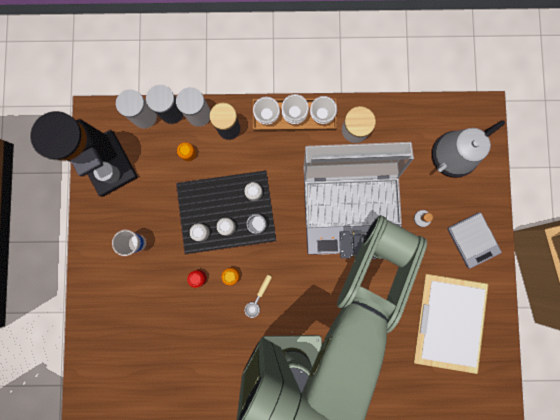

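The hood stands wide open, with the cups still at their first pixels ((199,232), (225,227), (253,191)). First I'll fetch the cup at (253,191).

```bash
python3 n.py w 603 125 110
```

```text
t 7.15 tcp [ 419.2 -220.7  209.4] x [ 0.001 -0.001 -1.   ] y [-0.019  1.    -0.001] F [-0.3  0.1 -0.9] w 44.9 j [-0.51  0.16  1.79 -0.    1.19 -2.1 ]
target [603. 125. 110.]
tcp [ 419.2 -220.7  209.4] shift mm tool [ 99.3 342.2 190.2] units [2.482 8.556 4.756]
rot units [0.    0.006 0.006]
```

Call:
servo_tool(series=[{"xyz":[0,0.9,0.1],"rot":[0,0,0]},{"xyz":[0,0.9,0.2],"rot":[0,0,0]},{"xyz":[0,0.9,0.3],"rot":[0,0,0]},{"xyz":[0,0.9,0.5],"rot":[0,0,0]},{"xyz":[0,0.9,0.6],"rot":[0,0,0]},{"xyz":[0.2,0.9,0.6],"rot":[0,0,0]},{"xyz":[0.5,0.9,0.6],"rot":[0,0,0]},{"xyz":[0.6,0.9,0.6],"rot":[0,0,0]},{"xyz":[0.6,0.9,0.6],"rot":[0,0,0]},{"xyz":[0.58,0.46,0.66],"rot":[0,0,0]}], fingers=80)

```text
time_s: 8.15
tcp_pos: [602.1, 128.0, 106.5]
orientation: [0.705, -0.008, 0.709, 0.007]
wrist_force: [1.5, -0.6, 0.1]
width: 80.1
```

Call:
servo_tool(series=[{"xyz":[0,0,0],"rot":[0,0,0]},{"xyz":[0,0,0],"rot":[0,0,0]},{"xyz":[0,0,0],"rot":[0,0,0]}])

```text
time_s: 8.45
tcp_pos: [602.3, 124.6, 109.7]
orientation: [0.707, -0.007, 0.708, 0.006]
wrist_force: [0.4, -0.1, 0.1]
width: 79.9
```

```bash
python3 n.py w 603 125 15;python3 -c "
from h import *
snap('side','s4.png',(160,120,360,270),4);snap('top','t4.png',(165,150,305,265),5)"
```

```text
t 8.45 tcp [602.3 124.6 109.7] x [-0.001 -0.001 -1.   ] y [-0.018  1.    -0.   ] F [ 0.4 -0.1  0.1] w 79.9 j [ 0.19  0.46  1.62 -0.    1.06 -1.4 ]
target [603. 125.  15.]
tcp [602.3 124.6 109.7] shift mm tool [94.7  0.5  0.8] units [2.368 0.011 0.021]
rot units [-0.003 -0.012  0.004]
```

View pics/s4.png

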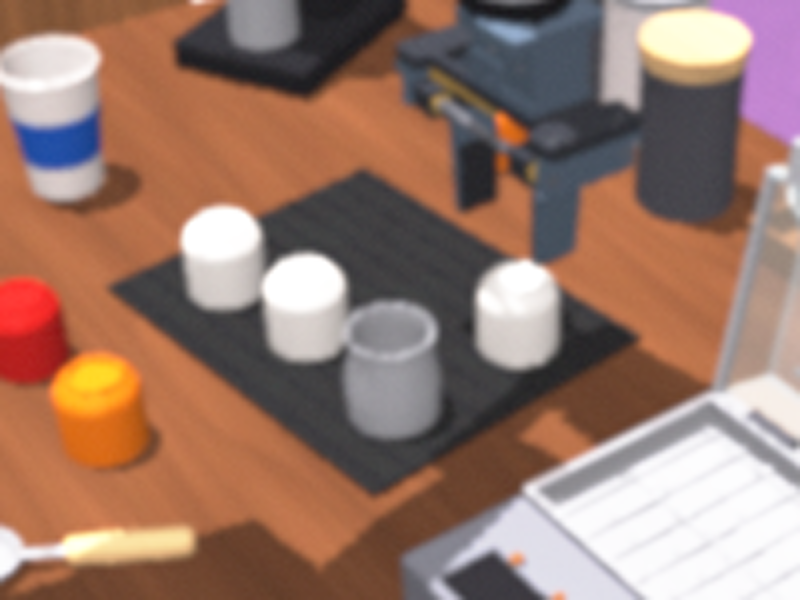

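Call:
servo_tool(series=[{"xyz":[0.5,0.01,0.02],"rot":[0,0,0]},{"xyz":[0.5,0,0],"rot":[0,0,0]},{"xyz":[0.5,0,0],"rot":[0,0,0]},{"xyz":[0.4,0,0],"rot":[0,0,0]},{"xyz":[0.4,0,0],"rot":[0,0,0]},{"xyz":[0,0,0],"rot":[0,0,0]},{"xyz":[0,0,0],"rot":[0,0,0]}])

```text
time_s: 9.25
tcp_pos: [604.3, 125.4, 19.0]
orientation: [0.707, -0.006, 0.707, 0.007]
wrist_force: [-0.0, -0.6, 0.2]
width: 80.3
```

Call:
servo_tool(series=[{"xyz":[0,0,0],"rot":[0,0,0]},{"xyz":[0,0,0],"rot":[0,0,0]},{"xyz":[0,0,0],"rot":[0,0,0]},{"xyz":[0,0,0],"rot":[0,0,0]},{"xyz":[0,0,0],"rot":[0,0,0]}], fingers=40, newtons=15)

```text
time_s: 9.75
tcp_pos: [604.8, 126.4, 19.0]
orientation: [0.708, -0.006, 0.706, 0.007]
wrist_force: [-0.6, 1.0, 5.7]
width: 59.6
```

```bash
python3 -c "
from h import *
st();snap('side','s5.png',(160,120,360,270),4)"
```

```text
t 9.75 tcp [604.8 126.4  19. ] x [ 0.002  0.001 -1.   ] y [-0.019  1.     0.001] F [-0.6  1.   5.7] w 59.6 j [ 0.19  0.56  1.71  0.    0.87 -1.4 ]
```

View pics/s5.png

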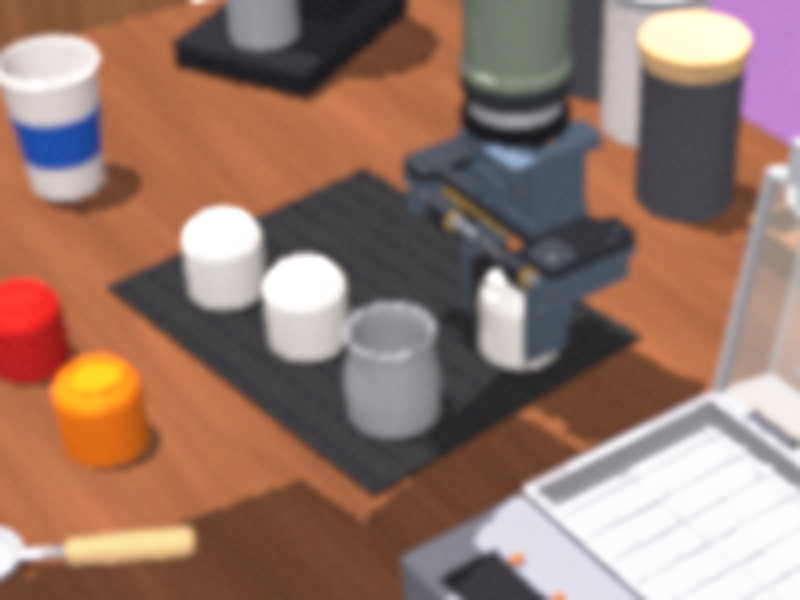

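Call:
servo_tool(series=[{"xyz":[-0.3,0,0],"rot":[0,0,0]},{"xyz":[-0.8,0,0],"rot":[0,0,0]},{"xyz":[-0.9,0,0],"rot":[0,0,0]},{"xyz":[-0.9,0,0],"rot":[0,0,0]},{"xyz":[-0.7,0,0],"rot":[0,0,0]},{"xyz":[-0.2,0,0],"rot":[0,0,0]},{"xyz":[0,0,0],"rot":[0,0,0]}])

```text
time_s: 10.5
tcp_pos: [604.4, 125.9, 170.9]
orientation: [0.708, -0.007, 0.706, 0.007]
wrist_force: [-0.5, 0.3, -1.1]
width: 59.4
```

```bash
python3 n.py s 35 -95 63
```

```text
t 10.5 tcp [604.4 125.9 170.9] x [ 0.002  0.    -1.   ] y [-0.019  1.     0.   ] F [-0.5  0.3 -1.1] w 59.4 j [ 0.19  0.41  1.53 -0.    1.19 -1.4 ]
target [ 558.3 -312.8   63. ]
tcp [604.4 125.9 170.9] shift mm tool [ 107.7 -437.7  -54.7] units [  2.692 -10.943  -1.367]
rot units [ 0.003  0.016 -0.001]
```

Call:
servo_tool(series=[{"xyz":[0,-0.5,-0.34],"rot":[0,0,0]},{"xyz":[0,-0.9,-0.34],"rot":[0,0,0]},{"xyz":[0,-0.95,-0.34],"rot":[0,0,0]},{"xyz":[0,-0.95,-0.34],"rot":[0,0,0]},{"xyz":[0,-0.95,0],"rot":[0,0,0]},{"xyz":[0,-0.95,0],"rot":[0,0,0]},{"xyz":[0,-0.95,0],"rot":[0,0,0]},{"xyz":[0,-0.95,0],"rot":[0,0,0]},{"xyz":[0,-0.95,0],"rot":[0,0,0]},{"xyz":[0,-0.95,0],"rot":[0,0,0]}])

```text
time_s: 11.5
tcp_pos: [555.0, -236.1, 167.2]
orientation: [0.705, -0.006, 0.709, 0.007]
wrist_force: [1.0, 0.8, -1.4]
width: 59.8
```

Call:
servo_tool(series=[{"xyz":[0,-0.95,0],"rot":[0,0,0]},{"xyz":[0,-0.75,0],"rot":[0,0,0]},{"xyz":[0,-0.24,0],"rot":[0,0,0]},{"xyz":[0.4,0,0],"rot":[0,0,0]},{"xyz":[0.6,0,0],"rot":[0,0,0]},{"xyz":[0.6,0,0],"rot":[0,0,0]},{"xyz":[0.4,0,0],"rot":[0,0,0]},{"xyz":[0,0,0],"rot":[0,0,0]},{"xyz":[0,0,0],"rot":[0,0,0]}])

```text
time_s: 12.4
tcp_pos: [557.6, -311.7, 89.0]
orientation: [0.706, -0.006, 0.708, 0.007]
wrist_force: [0.5, 0.6, -2.1]
width: 59.9
```

```bash
python3 n.py s 35 -95 63;python3 -c "
from h import *
snap('side','s6.png',(230,130,480,350),3)"
```

```text
t 12.4 tcp [ 557.6 -311.7   89. ] x [-0.002  0.001 -1.   ] y [-0.019  1.     0.002] F [ 0.5  0.6 -2.1] w 59.9 j [-0.53  0.51  1.58  0.    1.05 -2.12]
target [ 558.3 -312.8   63. ]
tcp [ 557.6 -311.7   89. ] shift mm tool [26.  -1.1  0.7] units [ 0.65  -0.028  0.018]
rot units [ 0.007 -0.016 -0.013]
```

View pics/s6.png

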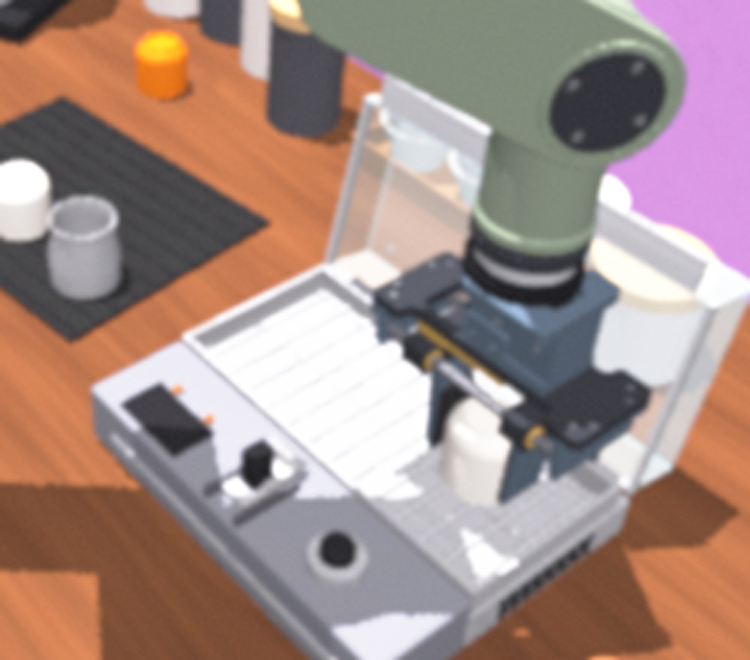

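Call:
servo_tool(series=[{"xyz":[0.25,-0.02,0.01],"rot":[0,0,0]},{"xyz":[0.25,0,0],"rot":[0,0,0]},{"xyz":[0.1,0,0],"rot":[0,0,0]},{"xyz":[0.04,0,0],"rot":[0,0,0]},{"xyz":[0,0,0],"rot":[0,0,0]},{"xyz":[0,0,0],"rot":[0,0,0]}])

```text
time_s: 13.05
tcp_pos: [558.6, -313.5, 64.6]
orientation: [0.707, -0.007, 0.707, 0.007]
wrist_force: [-0.2, 0.3, -0.9]
width: 59.9
```

Call:
servo_tool(series=[{"xyz":[0.04,0,0],"rot":[0,0,0]},{"xyz":[0.03,0,0],"rot":[0,0,0]},{"xyz":[0,0,0],"rot":[0,0,0]}])

```text
time_s: 13.35
tcp_pos: [558.6, -313.5, 62.1]
orientation: [0.707, -0.007, 0.707, 0.007]
wrist_force: [-0.1, -0.9, 2.0]
width: 59.8
```

Call:
servo_tool(series=[{"xyz":[0,0,0],"rot":[0,0,0]},{"xyz":[0,0,0],"rot":[0,0,0]},{"xyz":[0,0,0],"rot":[0,0,0]},{"xyz":[-0.4,0,0],"rot":[0,0,0]},{"xyz":[-0.7,0,0],"rot":[0,0,0]},{"xyz":[-0.9,0,0],"rot":[0,0,0]},{"xyz":[-0.7,0,0],"rot":[0,0,0]},{"xyz":[0,0,0],"rot":[0,0,0]}], fingers=76)

```text
time_s: 14.15
tcp_pos: [560.8, -314.8, 174.4]
orientation: [0.71, -0.008, 0.704, 0.005]
wrist_force: [0.2, -0.1, -0.2]
width: 75.8
```

```bash
python3 n.py w 482.5 222.3 120;python3 -c "
from h import *
snap('side','s7.png',(160,130,480,370),2.5);snap('top','t7.png',(165,130,445,270),2.8)"
```

```text
t 14.15 tcp [ 560.8 -314.8  174.4] x [ 0.008 -0.005 -1.   ] y [-0.019  1.    -0.005] F [ 0.2 -0.1 -0.2] w 75.8 j [-0.53  0.45  1.47  0.    1.22 -2.12]
target [482.5 222.3 120. ]
tcp [ 560.8 -314.8  174.4] shift mm tool [ 51.2 538.7 -68.4] units [ 1.28  13.468 -1.711]
rot units [0.003 0.068 0.041]
```

View pics/s7.png

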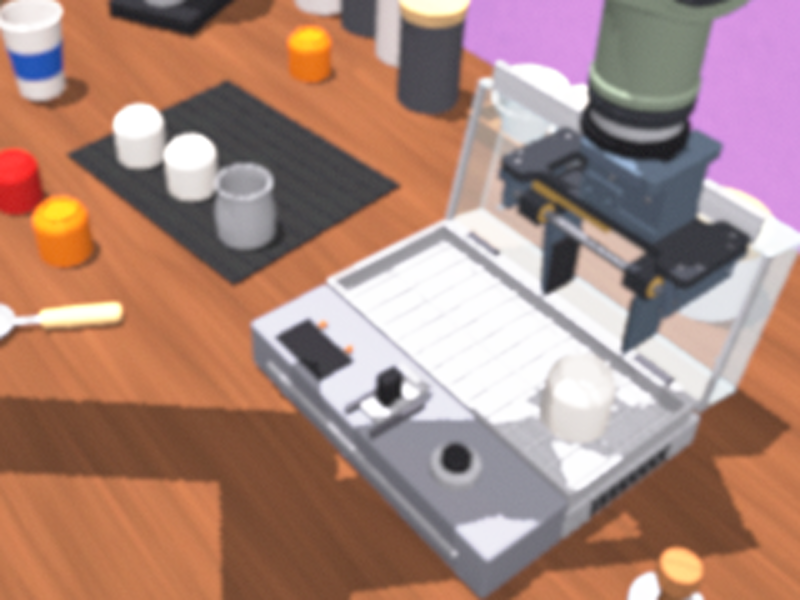

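View pics/t7.png

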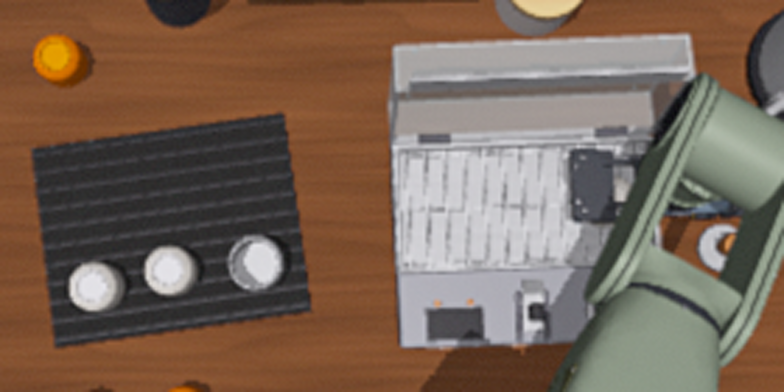

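The first cup stands on the rack (580,400 in the crop). Next is the cup at (225,226).

Call:
servo_tool(series=[{"xyz":[0,0.6,-0.1],"rot":[0,0,0]},{"xyz":[0,0.95,-0.16],"rot":[0,0,0]},{"xyz":[0,0.95,-0.16],"rot":[0,0,0]},{"xyz":[0,0.95,-0.16],"rot":[0,0,0]},{"xyz":[0,0.95,-0.16],"rot":[0,0,0]},{"xyz":[0,0.95,-0.16],"rot":[0,0,0]},{"xyz":[0,0.95,-0.16],"rot":[0,0,0]},{"xyz":[0,0.95,-0.16],"rot":[0,0,0]},{"xyz":[0,0.95,-0.16],"rot":[0,0,0]},{"xyz":[0,0.95,-0.16],"rot":[0,0,0]}])

```text
time_s: 15.25
tcp_pos: [488.3, 52.7, 167.8]
orientation: [0.706, -0.007, 0.708, 0.007]
wrist_force: [0.5, 0.4, 1.5]
width: 75.9
```

Call:
servo_tool(series=[{"xyz":[0,0.95,-0.17],"rot":[0,0,0]},{"xyz":[0,0.95,0],"rot":[0,0,0]},{"xyz":[0,0.95,0],"rot":[0,0,0]},{"xyz":[0.3,0.95,0],"rot":[0,0,0]},{"xyz":[0.5,0.5,0],"rot":[0,0,0]},{"xyz":[0.3,0,0],"rot":[0,0,0]},{"xyz":[0,0,0],"rot":[0,0,0]},{"xyz":[0,0,0],"rot":[0,0,0]}])

```text
time_s: 16.05
tcp_pos: [479.5, 222.0, 125.0]
orientation: [0.706, -0.007, 0.708, 0.006]
wrist_force: [-0.3, -0.8, -0.3]
width: 75.6
```

```bash
python3 n.py w 482.5 222.3 19;python3 -c "
from h import *
snap('side','s8.png',(160,120,360,270),4)
T=Cam('side');print(T.proj([482.5,222.3,65]),T.proj([462.6,315,65]))"
```

```text
t 16.05 tcp [479.5 222.  125. ] x [-0.002 -0.001 -1.   ] y [-0.018  1.    -0.001] F [-0.3 -0.8 -0.3] w 75.6 j [ 0.41  0.32  1.8  -0.    1.02 -1.18]
target [482.5 222.3  19. ]
tcp [479.5 222.  125. ] shift mm tool [106.    0.3   3.2] units [2.649 0.008 0.081]
rot units [-0.004 -0.014  0.009]
[235.17531264 188.21990568] [214.14985449 176.12656109]
```

View pics/s8.png

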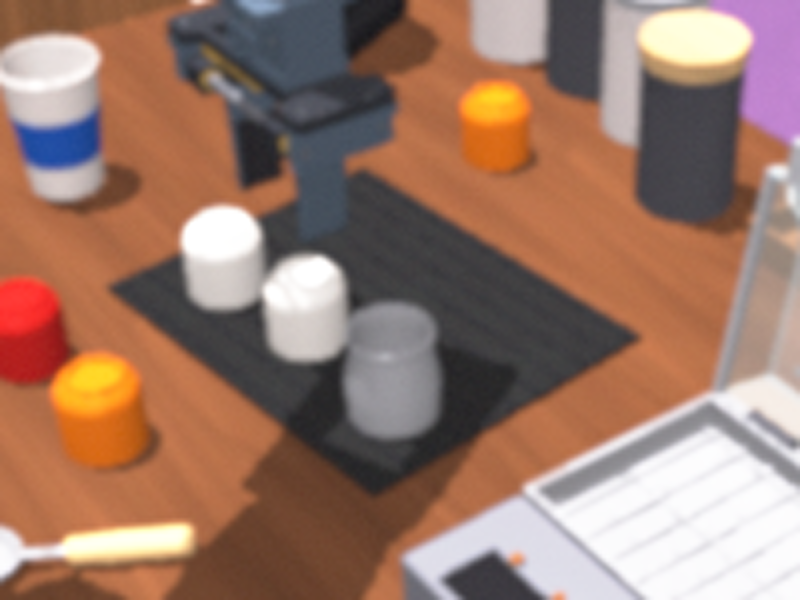

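Call:
servo_tool(series=[{"xyz":[0.5,0,0.04],"rot":[0,0,0]},{"xyz":[0.6,0,0],"rot":[0,0,0]},{"xyz":[0.6,0,0],"rot":[0,0,0]},{"xyz":[0.5,0,0],"rot":[0,0,0]},{"xyz":[0.38,0,0],"rot":[0,0,0]},{"xyz":[0,0,0],"rot":[0,0,0]},{"xyz":[0,0,0],"rot":[0,0,0]}])

```text
time_s: 16.8
tcp_pos: [482.2, 222.8, 23.2]
orientation: [0.708, -0.006, 0.707, 0.007]
wrist_force: [0.4, -0.3, 1.1]
width: 75.9
```

Call:
servo_tool(series=[{"xyz":[0,0,0],"rot":[0,0,0]},{"xyz":[0,0,0],"rot":[0,0,0]},{"xyz":[0,0,0],"rot":[0,0,0]},{"xyz":[0,0,0],"rot":[0,0,0]}], fingers=40)

```text
time_s: 17.2
tcp_pos: [482.4, 223.8, 23.6]
orientation: [0.708, -0.006, 0.706, 0.007]
wrist_force: [-0.5, 0.7, 5.9]
width: 59.6
```

Call:
servo_tool(series=[{"xyz":[-0.3,0,0],"rot":[0,0,0]},{"xyz":[-0.8,0,0],"rot":[0,0,0]},{"xyz":[-0.9,0,0],"rot":[0,0,0]},{"xyz":[-0.9,0,0],"rot":[0,0,0]},{"xyz":[-0.6,0,0],"rot":[0,0,0]},{"xyz":[-0.2,0,0],"rot":[0,0,0]},{"xyz":[0,0,0],"rot":[0,0,0]}])

```text
time_s: 17.9
tcp_pos: [481.5, 223.2, 171.2]
orientation: [0.708, -0.007, 0.707, 0.007]
wrist_force: [-0.9, -0.5, -2.9]
width: 59.7
```

```bash
python3 n.py s 35 0 67
```

```text
t 17.9 tcp [481.5 223.2 171.2] x [ 0.001  0.001 -1.   ] y [-0.019  1.     0.001] F [-0.9 -0.5 -2.9] w 59.7 j [ 0.41  0.28  1.73 -0.    1.12 -1.18]
target [ 556.5 -217.8   67. ]
tcp [481.5 223.2 171.2] shift mm tool [ 104.  -442.4   66.4] units [  2.601 -11.061   1.66 ]
rot units [ 0.003  0.012 -0.004]
```

Call:
servo_tool(series=[{"xyz":[0,-0.5,0.16],"rot":[0,0,0]},{"xyz":[0,-0.9,0.16],"rot":[0,0,0]},{"xyz":[0,-0.95,0.16],"rot":[0,0,0]},{"xyz":[0,-0.95,0.16],"rot":[0,0,0]},{"xyz":[0,-0.95,0.17],"rot":[0,0,0]},{"xyz":[0,-0.95,0.17],"rot":[0,0,0]},{"xyz":[0,-0.95,0.17],"rot":[0,0,0]},{"xyz":[0,-0.95,0.17],"rot":[0,0,0]},{"xyz":[0,-0.95,0.17],"rot":[0,0,0]},{"xyz":[0,-0.95,0.17],"rot":[0,0,0]}])

```text
time_s: 18.9
tcp_pos: [553.3, -136.7, 167.9]
orientation: [0.705, -0.006, 0.709, 0.007]
wrist_force: [0.3, 0.1, -1.7]
width: 59.4
```

Call:
servo_tool(series=[{"xyz":[0,-0.95,0],"rot":[0,0,0]},{"xyz":[0,-0.8,0],"rot":[0,0,0]},{"xyz":[0,-0.3,0],"rot":[0,0,0]},{"xyz":[0.4,0,0],"rot":[0,0,0]},{"xyz":[0.6,0,0],"rot":[0,0,0]},{"xyz":[0.6,0,0],"rot":[0,0,0]},{"xyz":[0.4,0,0],"rot":[0,0,0]},{"xyz":[0,0,0],"rot":[0,0,0]},{"xyz":[0,0,0],"rot":[0,0,0]}])

```text
time_s: 19.8
tcp_pos: [555.8, -216.7, 89.6]
orientation: [0.706, -0.006, 0.708, 0.007]
wrist_force: [0.6, -0.0, -2.7]
width: 60.1
```

```bash
python3 n.py s 35 0 67
```

```text
t 19.8 tcp [ 555.8 -216.7   89.6] x [-0.002  0.001 -1.   ] y [-0.019  1.     0.001] F [ 0.6 -0.  -2.7] w 60.1 j [-0.39  0.45  1.69  0.    1.   -1.98]
target [ 556.5 -217.8   67. ]
tcp [ 555.8 -216.7   89.6] shift mm tool [22.6 -1.2  0.7] units [ 0.564 -0.029  0.018]
rot units [ 0.006 -0.015 -0.009]
```

Call:
servo_tool(series=[{"xyz":[0.25,-0.02,0.01],"rot":[0,0,0]},{"xyz":[0.2,0,0],"rot":[0,0,0]},{"xyz":[0.08,0,0],"rot":[0,0,0]},{"xyz":[0.03,0,0],"rot":[0,0,0]},{"xyz":[0,0,0],"rot":[0,0,0]},{"xyz":[0,0,0],"rot":[0,0,0]}])

```text
time_s: 20.4
tcp_pos: [556.9, -218.3, 68.2]
orientation: [0.707, -0.007, 0.707, 0.007]
wrist_force: [0.1, 0.0, -2.1]
width: 59.9
```

Call:
servo_tool(series=[{"xyz":[0.03,0,0],"rot":[0,0,0]},{"xyz":[0.03,0,0],"rot":[0,0,0]},{"xyz":[0,0,0],"rot":[0,0,0]}])

```text
time_s: 20.7
tcp_pos: [556.9, -218.4, 66.6]
orientation: [0.707, -0.007, 0.707, 0.007]
wrist_force: [-1.6, -0.1, 4.7]
width: 59.5
```

Contact felt (4.7 N up). I'll release and lift.

Call:
servo_tool(series=[{"xyz":[0,0,0],"rot":[0,0,0]},{"xyz":[0,0,0],"rot":[0,0,0]},{"xyz":[0,0,0],"rot":[0,0,0]},{"xyz":[-0.4,0,0],"rot":[0,0,0]},{"xyz":[-0.7,0,0],"rot":[0,0,0]},{"xyz":[-0.9,0,0],"rot":[0,0,0]},{"xyz":[-0.6,0,0],"rot":[0,0,0]},{"xyz":[0,0,0],"rot":[0,0,0]},{"xyz":[0,0,0],"rot":[0,0,0]}], fingers=76)

```text
time_s: 21.6
tcp_pos: [556.5, -218.2, 169.3]
orientation: [0.707, -0.007, 0.707, 0.007]
wrist_force: [0.5, -0.8, -0.3]
width: 75.8
```

```bash
python3 n.py w 463 315 125;python3 -c "
from h import *
snap('side','s9.png',(160,130,480,370),2.5);snap('top','t9.png',(165,130,445,270),2.8)"
```

```text
t 21.6 tcp [ 556.5 -218.2  169.3] x [ 0.  0. -1.] y [-0.019  1.     0.   ] F [ 0.5 -0.8 -0.3] w 75.8 j [-0.39  0.39  1.58  0.    1.18 -1.98]
target [463. 315. 125.]
tcp [ 556.5 -218.2  169.3] shift mm tool [ 44.3 534.9 -83.4] units [ 1.108 13.371 -2.084]
rot units [ 0.002  0.002 -0.   ]
```

View pics/s9.png

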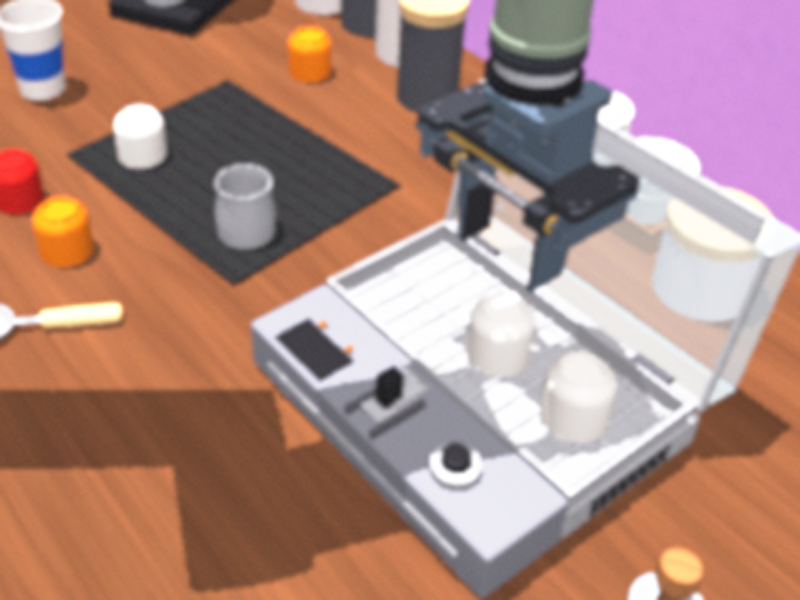

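View pics/t9.png

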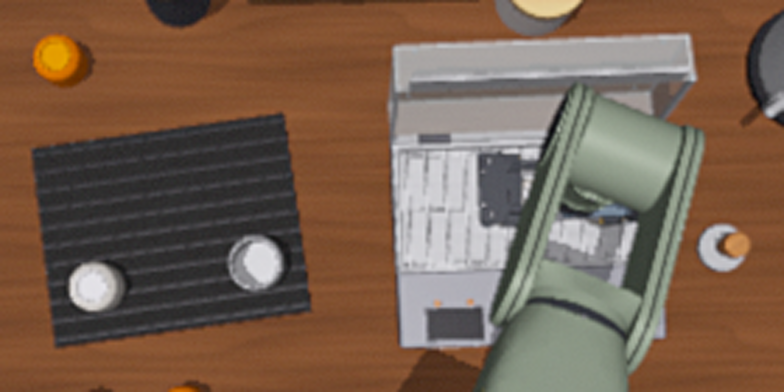

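Two cups now stand on the rack, and the last is unmoved at (198,232) in the top view. I'll fetch it.

Call:
servo_tool(series=[{"xyz":[0,0.6,-0.1],"rot":[0,0,0]},{"xyz":[0,0.95,-0.2],"rot":[0,0,0]},{"xyz":[0,0.95,-0.2],"rot":[0,0,0]},{"xyz":[0,0.95,-0.2],"rot":[0,0,0]},{"xyz":[0,0.95,-0.2],"rot":[0,0,0]},{"xyz":[0,0.95,-0.2],"rot":[0,0,0]},{"xyz":[0,0.95,-0.2],"rot":[0,0,0]},{"xyz":[0,0.95,-0.2],"rot":[0,0,0]},{"xyz":[0,0.95,-0.2],"rot":[0,0,0]},{"xyz":[0,0.95,-0.2],"rot":[0,0,0]}])

```text
time_s: 22.7
tcp_pos: [472.3, 147.5, 168.1]
orientation: [0.706, -0.007, 0.708, 0.006]
wrist_force: [0.4, 0.9, -0.1]
width: 75.9
```

Call:
servo_tool(series=[{"xyz":[0,0.95,-0.18],"rot":[0,0,0]},{"xyz":[0,0.95,0],"rot":[0,0,0]},{"xyz":[0,0.95,0],"rot":[0,0,0]},{"xyz":[0.3,0.9,0],"rot":[0,0,0]},{"xyz":[0.5,0.47,0],"rot":[0,0,0]},{"xyz":[0.3,0,0],"rot":[0,0,0]},{"xyz":[0,0,0],"rot":[0,0,0]},{"xyz":[0,0,0],"rot":[0,0,0]}])

```text
time_s: 23.5
tcp_pos: [463.0, 313.7, 125.0]
orientation: [0.707, -0.007, 0.708, 0.006]
wrist_force: [0.4, 0.3, 0.7]
width: 76.1
```

```bash
python3 n.py w 463 315 19;python3 -c "
from h import *
snap('side','s10.png',(160,120,360,270),4)"
```

```text
t 23.5 tcp [463.  313.7 125. ] x [-0.001 -0.001 -1.   ] y [-0.018  1.    -0.001] F [0.4 0.3 0.7] w 76.1 j [ 0.58  0.37  1.73 -0.    1.04 -1.01]
target [463. 315.  19.]
tcp [463.  313.7 125. ] shift mm tool [1.06e+02 1.40e+00 1.00e-01] units [2.651 0.035 0.003]
rot units [-0.004 -0.012  0.01 ]
```

View pics/s10.png

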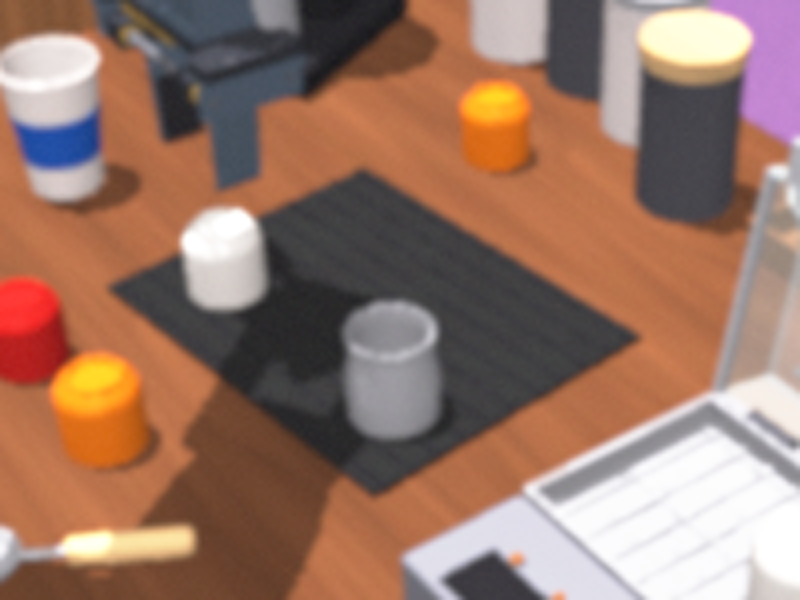

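Call:
servo_tool(series=[{"xyz":[0.5,0.02,0],"rot":[0,0,0]},{"xyz":[0.6,0,0],"rot":[0,0,0]},{"xyz":[0.6,0,0],"rot":[0,0,0]},{"xyz":[0.5,0,0],"rot":[0,0,0]},{"xyz":[0.45,0,0],"rot":[0,0,0]},{"xyz":[0,0,0],"rot":[0,0,0]},{"xyz":[0,0,0],"rot":[0,0,0]}])

```text
time_s: 24.25
tcp_pos: [464.0, 315.4, 20.5]
orientation: [0.707, -0.006, 0.707, 0.007]
wrist_force: [-0.0, -0.1, 0.7]
width: 76.2
```

Call:
servo_tool(series=[{"xyz":[0,0,0],"rot":[0,0,0]},{"xyz":[0,0,0],"rot":[0,0,0]},{"xyz":[0,0,0],"rot":[0,0,0]},{"xyz":[0,0,0],"rot":[0,0,0]}], fingers=40)

```text
time_s: 24.65
tcp_pos: [464.2, 316.5, 20.9]
orientation: [0.708, -0.006, 0.706, 0.007]
wrist_force: [0.5, 0.5, 6.3]
width: 59.7
```

Call:
servo_tool(series=[{"xyz":[-0.3,0,0],"rot":[0,0,0]},{"xyz":[-0.8,0,0],"rot":[0,0,0]},{"xyz":[-0.9,0,0],"rot":[0,0,0]},{"xyz":[-0.9,0,0],"rot":[0,0,0]},{"xyz":[-0.6,0,0],"rot":[0,0,0]},{"xyz":[-0.2,0,0],"rot":[0,0,0]},{"xyz":[0,0,0],"rot":[0,0,0]}])

```text
time_s: 25.35
tcp_pos: [463.4, 315.7, 168.4]
orientation: [0.708, -0.006, 0.707, 0.007]
wrist_force: [0.3, 0.7, -2.0]
width: 59.7
```

```bash
python3 n.py s 35 95 67
```

```text
t 25.35 tcp [463.4 315.7 168.4] x [ 0.001  0.001 -1.   ] y [-0.019  1.     0.001] F [ 0.3  0.7 -2. ] w 59.7 j [ 0.58  0.33  1.67 -0.    1.14 -1.01]
target [ 554.7 -122.9   67. ]
tcp [463.4 315.7 168.4] shift mm tool [ 101.2 -440.3   82.8] units [  2.53  -11.007   2.07 ]
rot units [ 0.003  0.012 -0.006]
```

Call:
servo_tool(series=[{"xyz":[0,-0.5,0.2],"rot":[0,0,0]},{"xyz":[0,-0.9,0.2],"rot":[0,0,0]},{"xyz":[0,-0.95,0.2],"rot":[0,0,0]},{"xyz":[0,-0.95,0.2],"rot":[0,0,0]},{"xyz":[0,-0.95,0.2],"rot":[0,0,0]},{"xyz":[0,-0.95,0.2],"rot":[0,0,0]},{"xyz":[0,-0.95,0.2],"rot":[0,0,0]},{"xyz":[0,-0.95,0.2],"rot":[0,0,0]},{"xyz":[0,-0.95,0.2],"rot":[0,0,0]},{"xyz":[0,-0.95,0.25],"rot":[0,0,0]}])

```text
time_s: 26.35
tcp_pos: [550.6, -44.2, 165.2]
orientation: [0.705, -0.006, 0.709, 0.007]
wrist_force: [1.4, -0.6, -2.1]
width: 59.9
```

Call:
servo_tool(series=[{"xyz":[0,-0.95,0],"rot":[0,0,0]},{"xyz":[0,-0.8,0],"rot":[0,0,0]},{"xyz":[0,-0.25,0],"rot":[0,0,0]},{"xyz":[0.4,0,0],"rot":[0,0,0]},{"xyz":[0.6,0,0],"rot":[0,0,0]},{"xyz":[0.6,0,0],"rot":[0,0,0]},{"xyz":[0.4,0,0],"rot":[0,0,0]},{"xyz":[0,0,0],"rot":[0,0,0]},{"xyz":[0,0,0],"rot":[0,0,0]}])

```text
time_s: 27.25
tcp_pos: [553.1, -122.0, 86.8]
orientation: [0.706, -0.007, 0.708, 0.007]
wrist_force: [0.0, 0.0, -1.7]
width: 59.9
```

```bash
python3 n.py s 35 95 64.5
```

```text
t 27.25 tcp [ 553.1 -122.    86.8] x [-0.002  0.001 -1.   ] y [-0.019  1.     0.001] F [ 0.   0.  -1.7] w 59.9 j [-0.24  0.42  1.76  0.    0.96 -1.83]
target [ 554.7 -122.9   64.5]
tcp [ 553.1 -122.    86.8] shift mm tool [22.3 -0.9  1.6] units [ 0.558 -0.022  0.04 ]
rot units [ 0.007 -0.016 -0.007]
```

Call:
servo_tool(series=[{"xyz":[0.25,0,0.02],"rot":[0,0,0]},{"xyz":[0.2,0,0],"rot":[0,0,0]},{"xyz":[0.08,0,0],"rot":[0,0,0]},{"xyz":[0.04,0,0],"rot":[0,0,0]},{"xyz":[0,0,0],"rot":[0,0,0]},{"xyz":[0,0,0],"rot":[0,0,0]}])

```text
time_s: 27.85
tcp_pos: [554.6, -122.7, 65.0]
orientation: [0.707, -0.007, 0.707, 0.007]
wrist_force: [-0.2, -0.4, -2.2]
width: 59.6
```

Call:
servo_tool(series=[{"xyz":[0.03,0,0],"rot":[0,0,0]},{"xyz":[0,0,0],"rot":[0,0,0]}])

```text
time_s: 28.05
tcp_pos: [554.8, -122.8, 64.1]
orientation: [0.707, -0.007, 0.707, 0.007]
wrist_force: [0.3, 0.5, -0.3]
width: 59.7
```

Call:
servo_tool(series=[{"xyz":[0.02,0,0],"rot":[0,0,0]},{"xyz":[0,0,0],"rot":[0,0,0]}])

```text
time_s: 28.25
tcp_pos: [554.8, -122.8, 64.0]
orientation: [0.708, -0.007, 0.707, 0.007]
wrist_force: [-1.8, -0.8, 6.4]
width: 59.7
```

Call:
servo_tool(series=[{"xyz":[0,0,0],"rot":[0,0,0]},{"xyz":[0,0,0],"rot":[0,0,0]},{"xyz":[0,0,0],"rot":[0,0,0]},{"xyz":[-0.4,0,0],"rot":[0,0,0]},{"xyz":[-0.7,0,0],"rot":[0,0,0]},{"xyz":[-0.9,0,0],"rot":[0,0,0]},{"xyz":[-0.9,0,0],"rot":[0,0,0]},{"xyz":[0,0,0],"rot":[0,0,0]},{"xyz":[0,0,0],"rot":[0,0,0]}], fingers=76)

```text
time_s: 29.15
tcp_pos: [554.6, -122.7, 179.2]
orientation: [0.708, -0.007, 0.707, 0.007]
wrist_force: [-0.2, -0.6, -0.5]
width: 75.6
```

Call:
servo_tool(series=[{"xyz":[-0.5,0.6,-0.3],"rot":[0,0,0]},{"xyz":[-0.5,0.9,-0.3],"rot":[0,0,0]},{"xyz":[-0.5,0.9,-0.3],"rot":[0,0,0]},{"xyz":[0,0.9,-0.3],"rot":[0,0,0]},{"xyz":[0,0.9,-0.3],"rot":[0,0,0]},{"xyz":[0,0,0],"rot":[0,0,0]}], fingers=0)

```text
time_s: 29.75
tcp_pos: [488.8, 47.3, 237.2]
orientation: [0.706, -0.008, 0.708, 0.009]
wrist_force: [-0.4, 0.4, -0.5]
width: 30.8
```

```bash
python3 -c "
from h import *
st();snap('side','s11.png',(160,130,480,370),2.5);snap('top','t11.png',(165,130,445,270),2.8)"
```

```text
t 29.75 tcp [488.8  47.3 237.2] x [-0.004  0.001 -1.   ] y [-0.023  1.     0.002] F [-0.4  0.4 -0.5] w 30.8 j [ 0.07  0.17  1.7   0.    1.27 -1.52]
```

View pics/s11.png

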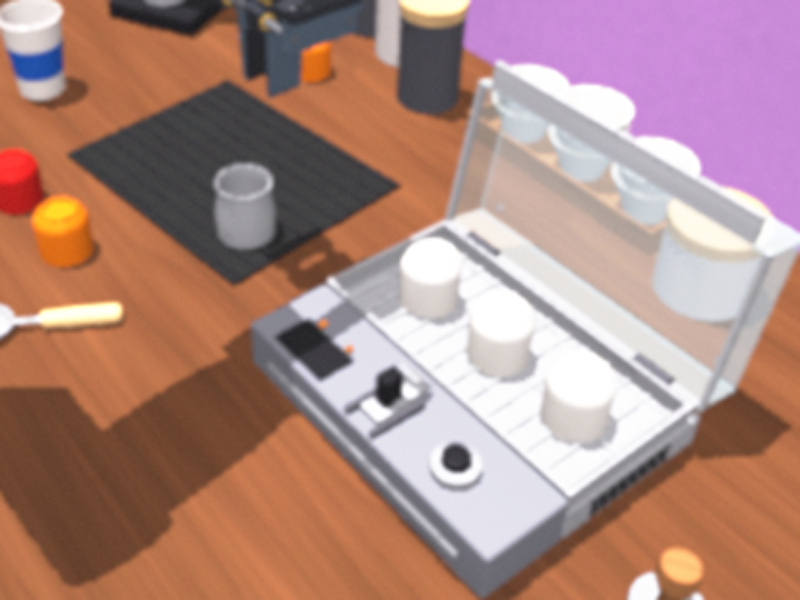

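View pics/t11.png

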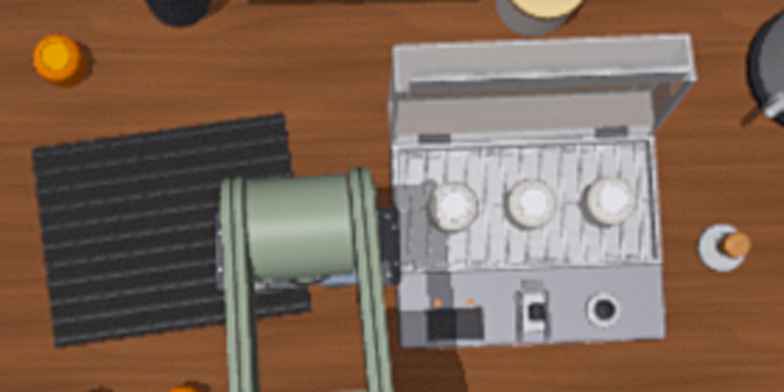

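All three cups are upright on the rack and the mat holds only the beaker. I'll work out a path that keeps the closed fingertips on the lip's upper face, at steriliser y = +45, clear of the nose and the front wall.

```bash
cat > path.py <<'E'
from h import *
def way(th,w=32,rr=168):
    u=np.array([-np.cos(th),np.sin(th)]);n=np.array([np.sin(th),np.cos(th)]);h=np.array([120,62.])
    if th>np.pi/2:
        e=h+191*u+7.5*n; return np.array([e[0]+w/2,230.])   # vertical face against lip edge
    rc=rr+w*np.cos(th)
    if rc<190: c=h+rc*u+7.5*n; return c+[w/2,0]
    e=h+191*u+7.5*n; z=e[1]
    # rear corner x so that its r==rr at height z
    # point p=h+rr*u+s*n with p_z=z
    s=(z-62-rr*np.sin(th))/np.cos(th); x=(h+rr*u+s*n)[0]; return np.array([x-w/2,z])
if __name__=='__main__':
    pv=None
    for th in [1.75,1.65,1.57,1.5,1.4,1.3,1.2,1.1,1.0,.9,.8,.7,.6,.5,.4,.3,.2,.1,.05,0]:
        p=way(th); print(th,p.round(1),'' if pv is None else ((p-pv)/40).round(3)); pv=p
E
python3 path.py; python3 n.py s 190 45 310
```

```text
1.75 [177.4 230. ] 
1.65 [158.6 230. ] [-0.471  0.   ]
1.57 [143.4 230. ] [-0.381  0.001]
1.5 [131.4 232.4] [-0.298  0.058]
1.4 [113.9 234.2] [-0.438  0.046]
1.3 [ 96.  234.1] [-0.448 -0.001]
1.2 [ 77.9 232.1] [-0.452 -0.051]
1.1 [ 59.9 228.1] [-0.45  -0.101]
1.0 [ 42.2 222. ] [-0.442 -0.152]
0.9 [ 25.1 213.8] [-0.428 -0.203]
0.8 [  9.3 204.2] [-0.394 -0.24 ]
0.7 [ -7.2 190.8] [-0.413 -0.336]
0.6 [-21.5 176. ] [-0.359 -0.369]
0.5 [-33.8 160.2] [-0.307 -0.397]
0.4 [-44.  143.3] [-0.255 -0.422]
0.3 [-52.2 125.6] [-0.204 -0.442]
0.2 [-58.2 107.3] [-0.151 -0.458]
0.1 [-62.2  88.5] [-0.099 -0.469]
0.05 [-63.4  79. ] [-0.029 -0.237]
0 [-64.   69.5] [-0.016 -0.238]
t 29.85 tcp [490.5  44.5 237.4] x [-0.002 -0.001 -1.   ] y [-0.021  1.    -0.001] F [-0.3  0.1  0.5] w 22.6 j [ 0.07  0.18  1.7  -0.    1.27 -1.52]
target [ 710.6 -170.   310. ]
tcp [490.5  44.5 237.4] shift mm tool [ -73.  -219.   215.4] units [-1.824 -5.476  5.386]
rot units [ 0.018 -0.02   0.005]
```

Call:
servo_tool(series=[{"xyz":[-0.6,0,0.2],"rot":[0,0,0]},{"xyz":[-0.6,0,0.8],"rot":[0,0,0]},{"xyz":[-0.62,0,0.8],"rot":[0,0,0]},{"xyz":[0,-0.7,0.8],"rot":[0,0,0]},{"xyz":[0,-0.9,0.8],"rot":[0,0,0]},{"xyz":[0,-0.9,0.8],"rot":[0,0,0]},{"xyz":[0,-0.9,0.7],"rot":[0,0,0]},{"xyz":[0,-0.9,0.4],"rot":[0,0,0]},{"xyz":[0,-0.9,0.1],"rot":[0,0,0]},{"xyz":[0,-0.28,0],"rot":[0,0,0]}])

```text
time_s: 30.85
tcp_pos: [711.5, -176.8, 308.2]
orientation: [0.706, -0.005, 0.708, 0.004]
wrist_force: [0.6, 0.2, -0.1]
width: 0.4
```

Call:
servo_tool(series=[{"xyz":[0,0,0],"rot":[0,0,0]},{"xyz":[0,0,0],"rot":[0,0,0]},{"xyz":[0,0,0],"rot":[0,0,0]}])

```text
time_s: 31.15
tcp_pos: [711.1, -169.6, 311.8]
orientation: [0.707, -0.007, 0.707, 0.007]
wrist_force: [-0.3, -0.0, -0.3]
width: 0.6
```

```bash
python3 n.py s 190 45 230;python3 -c "
from h import *
snap('side','s12.png',(230,50,510,290),2.8);snap('top','t12.png',(285,100,445,270),3.4)"
```

```text
t 31.15 tcp [ 711.1 -169.6  311.8] x [ 0.     0.001 -1.   ] y [-0.02   1.     0.001] F [-0.3 -0.  -0.3] w 0.6 j [-0.25  0.56  0.94  0.    1.64 -1.84]
target [ 710.6 -170.   230. ]
tcp [ 711.1 -169.6  311.8] shift mm tool [81.8 -0.4 -0.5] units [ 2.045 -0.01  -0.014]
rot units [ 0.013  0.001 -0.005]
```

View pics/s12.png

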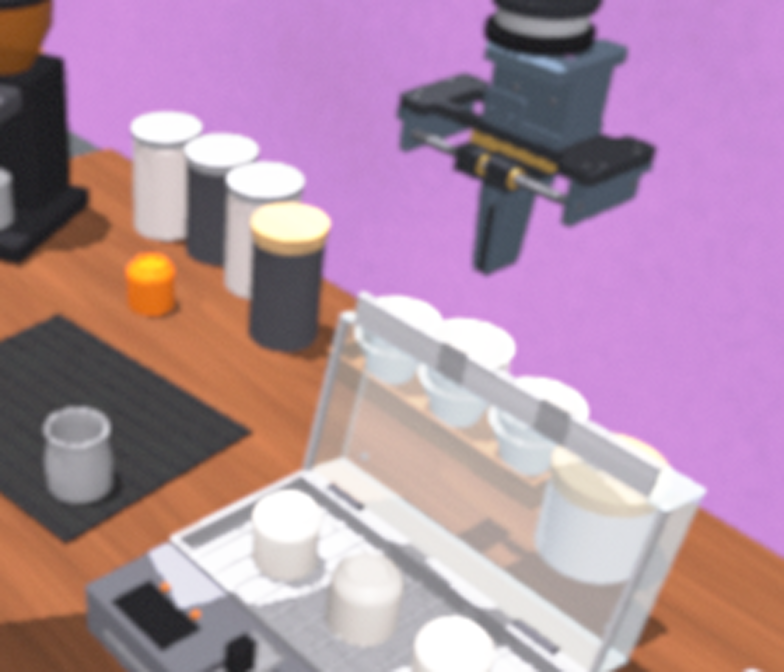

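View pics/t12.png

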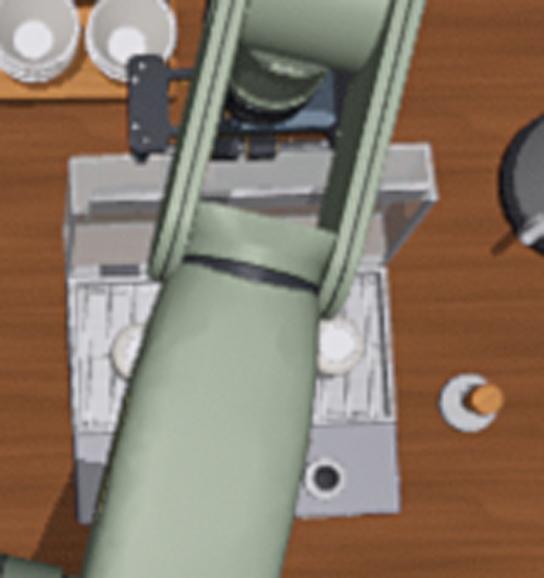

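Call:
servo_tool(series=[{"xyz":[0.5,0,0],"rot":[0,0,0]},{"xyz":[0.6,0,0],"rot":[0,0,0]},{"xyz":[0.5,0,0],"rot":[0,0,0]},{"xyz":[0.36,0,0],"rot":[0,0,0]},{"xyz":[0,0,0],"rot":[0,0,0]},{"xyz":[0,0,0],"rot":[0,0,0]}])

```text
time_s: 31.85
tcp_pos: [711.5, -170.1, 233.9]
orientation: [0.707, -0.007, 0.707, 0.007]
wrist_force: [-0.3, 0.5, 0.7]
width: 0.6
```

```bash
python3 n.py s 177.4 45 230;python3 -c "
from h import *
snap('side','s13.png',(300,100,480,250),4.3)"
```

```text
t 31.85 tcp [ 711.5 -170.1  233.9] x [ 0.001 -0.    -1.   ] y [-0.02  1.   -0.  ] F [-0.3  0.5  0.7] w 0.6 j [-0.25  0.57  1.11  0.    1.46 -1.84]
target [ 698.  -170.2  230. ]
tcp [ 711.5 -170.1  233.9] shift mm tool [  3.8   0.2 -13.5] units [ 0.096  0.005 -0.337]
rot units [0.011 0.005 0.   ]
```

View pics/s13.png

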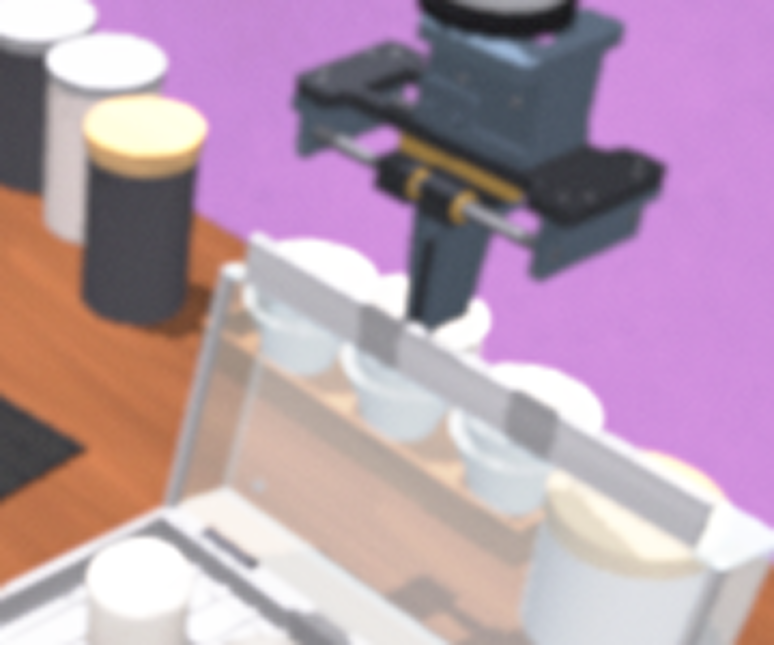

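Call:
servo_tool(series=[{"xyz":[0.09,0,-0.1],"rot":[0,0,0]},{"xyz":[0,0,-0.2],"rot":[0,0,0]},{"xyz":[0,0,-0.25],"rot":[0,0,0]},{"xyz":[0,0,-0.3],"rot":[0,0,0]},{"xyz":[0,0,-0.35],"rot":[0,0,0]},{"xyz":[-0.03,0,-0.3],"rot":[0,0,0]},{"xyz":[-0.02,0,-0.15],"rot":[0,0,0]},{"xyz":[0,0,0],"rot":[0,0,0]}])

```text
time_s: 32.7
tcp_pos: [644.6, -172.2, 232.3]
orientation: [0.707, -0.007, 0.707, 0.007]
wrist_force: [1.7, 0.3, 0.8]
width: 0.5
```

```bash
python3 n.py s 113.9 45 234.2;python3 -c "
from h import *
snap('side','s14.png',(300,100,480,250),4.3)"
```

```text
t 32.7 tcp [ 644.6 -172.2  232.3] x [ 0.001 -0.    -1.   ] y [-0.019  1.    -0.   ] F [1.7 0.3 0.8] w 0.5 j [-0.28  0.46  1.3   0.    1.38 -1.87]
target [ 634.5 -171.4  234.2]
tcp [ 644.6 -172.2  232.3] shift mm tool [ -1.9   1.  -10.1] units [-0.047  0.026 -0.252]
rot units [-0.001  0.008  0.   ]
```

View pics/s14.png

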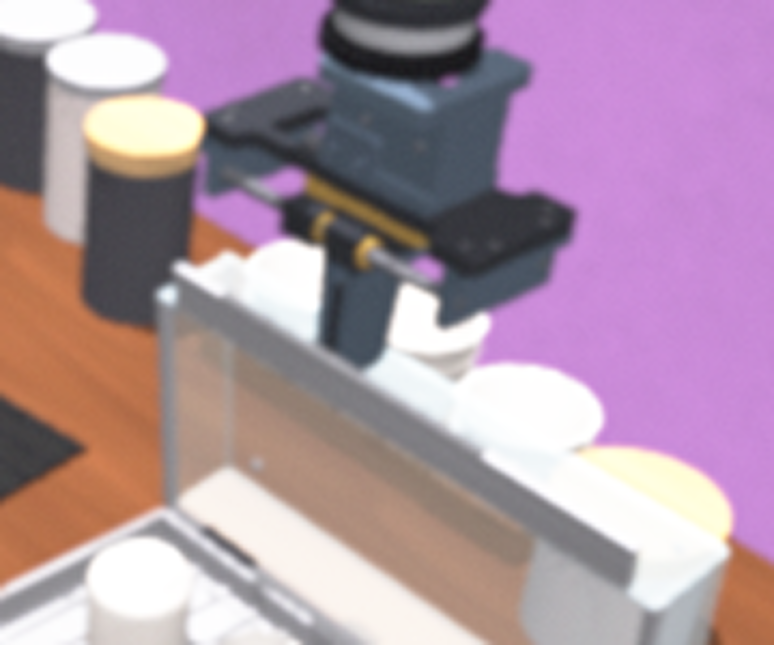

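Call:
servo_tool(series=[{"xyz":[-0.045,0.02,-0.25],"rot":[0,0,0]},{"xyz":[0,0,-0.22],"rot":[0,0,0]},{"xyz":[0,0,-0.22],"rot":[0,0,0]},{"xyz":[0.02,0,-0.23],"rot":[0,0,0]},{"xyz":[0.03,0,-0.23],"rot":[0,0,0]},{"xyz":[0.05,0,-0.23],"rot":[0,0,0]},{"xyz":[0.05,0,-0.22],"rot":[0,0,0]},{"xyz":[0.07,0,-0.22],"rot":[0,0,0]},{"xyz":[0.08,0,-0.22],"rot":[0,0,0]},{"xyz":[0,0,0],"rot":[0,0,0]}])

```text
time_s: 33.75
tcp_pos: [562.0, -172.9, 221.0]
orientation: [0.706, -0.006, 0.708, 0.007]
wrist_force: [0.9, 0.7, 0.6]
width: 0.7
```

```bash
python3 n.py s 25.1 45 213.8;python3 -c "
from h import *
snap('side','s15.png',(260,80,480,280),3.5)"
```

```text
t 33.75 tcp [ 562.  -172.9  221. ] x [-0.002  0.    -1.   ] y [-0.019  1.     0.   ] F [0.9 0.7 0.6] w 0.7 j [-0.32  0.34  1.52 -0.    1.29 -1.91]
target [ 545.8 -173.   213.8]
tcp [ 562.  -172.9  221. ] shift mm tool [  7.2   0.1 -16.2] units [ 0.18   0.003 -0.405]
rot units [-0.001 -0.018 -0.003]
```

View pics/s15.png

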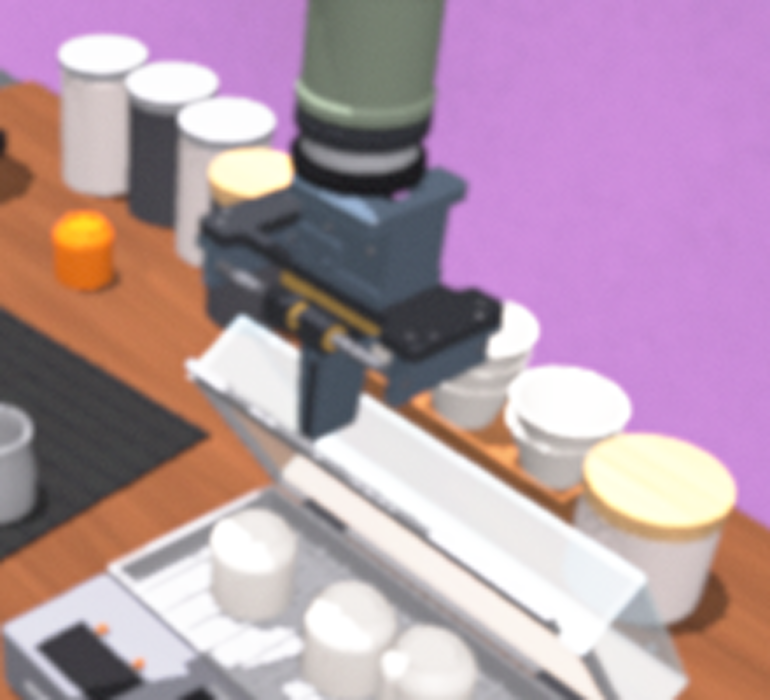

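Call:
servo_tool(series=[{"xyz":[0.09,0,-0.2],"rot":[0,0,0]},{"xyz":[0.1,0,-0.2],"rot":[0,0,0]},{"xyz":[0.12,0,-0.2],"rot":[0,0,0]},{"xyz":[0.13,0,-0.2],"rot":[0,0,0]},{"xyz":[0.16,0,-0.2],"rot":[0,0,0]},{"xyz":[0.17,0,-0.2],"rot":[0,0,0]},{"xyz":[0.18,0,-0.18],"rot":[0,0,0]},{"xyz":[0.19,0,-0.18],"rot":[0,0,0]},{"xyz":[0.2,0,-0.15],"rot":[0,0,0]},{"xyz":[0.2,0,-0.15],"rot":[0,0,0]}])

```text
time_s: 34.8
tcp_pos: [488.8, -174.3, 159.0]
orientation: [0.707, -0.007, 0.707, 0.007]
wrist_force: [1.5, -0.5, 1.9]
width: -0.0
```

```bash
python3 n.py s -44 45 143.3;python3 -c "
from h import *
snap('side','s16.png',(260,120,480,320),3.5)"
```

```text
t 34.8 tcp [ 488.8 -174.3  159. ] x [-0.  0. -1.] y [-0.019  1.     0.   ] F [ 1.5 -0.5  1.9] w -0.0 j [-0.36  0.28  1.78  0.    1.09 -1.95]
target [ 476.7 -174.3  143.3]
tcp [ 488.8 -174.3  159. ] shift mm tool [ 15.7   0.2 -12.2] units [ 0.394  0.006 -0.304]
rot units [ 0.002 -0.    -0.001]
```

View pics/s16.png

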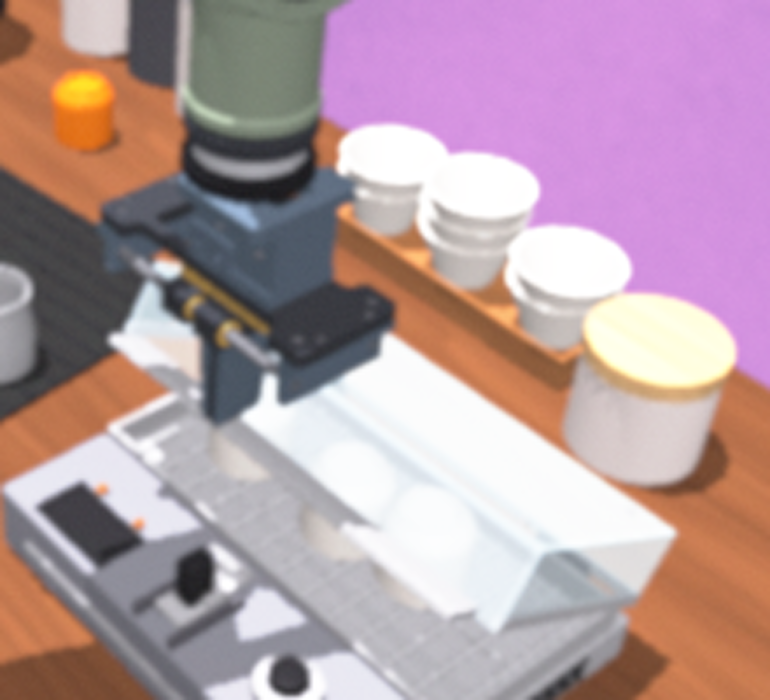

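Call:
servo_tool(series=[{"xyz":[0.2,0,-0.15],"rot":[0,0,0]},{"xyz":[0.2,0,-0.15],"rot":[0,0,0]},{"xyz":[0.22,0,-0.11],"rot":[0,0,0]},{"xyz":[0.22,0,-0.1],"rot":[0,0,0]},{"xyz":[0.23,0,-0.08],"rot":[0,0,0]},{"xyz":[0.23,0,-0.07],"rot":[0,0,0]},{"xyz":[0.2,0,-0.05],"rot":[0,0,0]},{"xyz":[0.2,0,-0.05],"rot":[0,0,0]},{"xyz":[0,0,0],"rot":[0,0,0]}])

```text
time_s: 35.75
tcp_pos: [458.8, -174.8, 91.0]
orientation: [0.707, -0.007, 0.707, 0.007]
wrist_force: [2.1, 0.1, 2.6]
width: 0.5
```

```bash
python3 n.py s -64 45 69.5;python3 -c "
from h import *
snap('side','s17.png',(240,150,460,350),3.5)"
```

```text
t 35.75 tcp [ 458.8 -174.8   91. ] x [-0.  0. -1.] y [-0.019  1.     0.   ] F [2.1 0.1 2.6] w 0.5 j [-0.39  0.31  1.93  0.    0.9  -1.98]
target [ 456.7 -174.7   69.5]
tcp [ 458.8 -174.8   91. ] shift mm tool [21.5  0.2 -2.1] units [ 0.537  0.004 -0.054]
rot units [ 0.002 -0.003 -0.003]
```

View pics/s17.png

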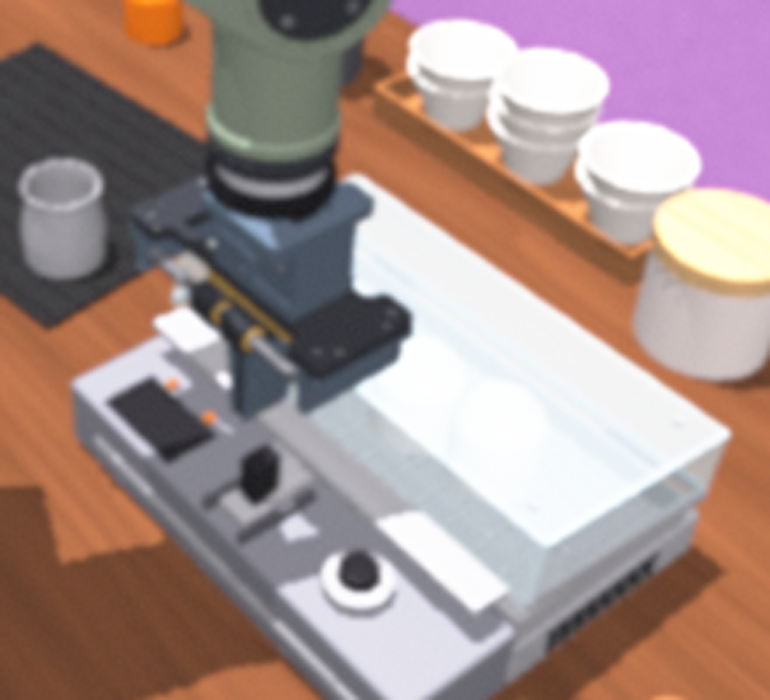

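Call:
servo_tool(series=[{"xyz":[0.12,0,-0.03],"rot":[0,0,0]},{"xyz":[0.12,0,-0.03],"rot":[0,0,0]},{"xyz":[0.12,0,0],"rot":[0,0,0]},{"xyz":[0.1,0,0],"rot":[0,0,0]},{"xyz":[0.05,0,0],"rot":[0,0,0]},{"xyz":[0,0,0],"rot":[0,0,0]}])

```text
time_s: 36.4
tcp_pos: [456.1, -174.8, 70.8]
orientation: [0.707, -0.007, 0.707, 0.007]
wrist_force: [1.2, 0.5, 1.7]
width: 0.3
```

```bash
python3 n.py s -64 45 69.5
```

```text
t 36.4 tcp [ 456.1 -174.8   70.8] x [-0.001  0.    -1.   ] y [-0.019  1.     0.   ] F [1.2 0.5 1.7] w 0.3 j [-0.39  0.33  1.96 -0.    0.85 -1.98]
target [ 456.7 -174.7   69.5]
tcp [ 456.1 -174.8   70.8] shift mm tool [1.3 0.1 0.5] units [0.033 0.002 0.013]
rot units [ 0.003 -0.01  -0.004]
```

Call:
servo_tool(series=[{"xyz":[0.04,0,0],"rot":[0,0,0]},{"xyz":[0.03,0,0],"rot":[0,0,0]},{"xyz":[0,0,0],"rot":[0,0,0]},{"xyz":[0,0,0],"rot":[0,0,0]}])

```text
time_s: 36.8
tcp_pos: [456.1, -174.8, 68.8]
orientation: [0.707, -0.007, 0.707, 0.007]
wrist_force: [-2.6, 2.3, 6.6]
width: 0.5
```

Call:
servo_tool(series=[{"xyz":[-0.1,0,0],"rot":[0,0,0]},{"xyz":[-0.4,0,-0.1],"rot":[0,0,0]},{"xyz":[-0.8,0,-0.2],"rot":[0,0,0]},{"xyz":[-0.9,0,-0.3],"rot":[0,0,0]},{"xyz":[-0.4,0,-0.3],"rot":[0,0,0]},{"xyz":[0,0,0],"rot":[0,0,0]},{"xyz":[0,0,0],"rot":[0,0,0]}])

```text
time_s: 37.5
tcp_pos: [420.3, -175.5, 172.0]
orientation: [0.707, -0.006, 0.707, 0.007]
wrist_force: [-0.2, -0.2, 0.0]
width: 0.6
```

```bash
python3 n.py s -95 -85 110;python3 -c "
from h import *
snap('side','s18.png',(240,150,480,370),3.2);snap('top','t18.png',(285,150,445,270),4.5)"
```

```text
t 37.5 tcp [ 420.3 -175.5  172. ] x [-0.  0. -1.] y [-0.019  1.     0.   ] F [-0.2 -0.2  0. ] w 0.6 j [-0.42  0.17  1.89  0.    1.09 -2.01]
target [ 428.1 -305.3  110. ]
tcp [ 420.3 -175.5  172. ] shift mm tool [  61.9 -129.9    5.4] units [ 1.548 -3.249  0.134]
rot units [-0.    -0.002 -0.003]
```

View pics/s18.png

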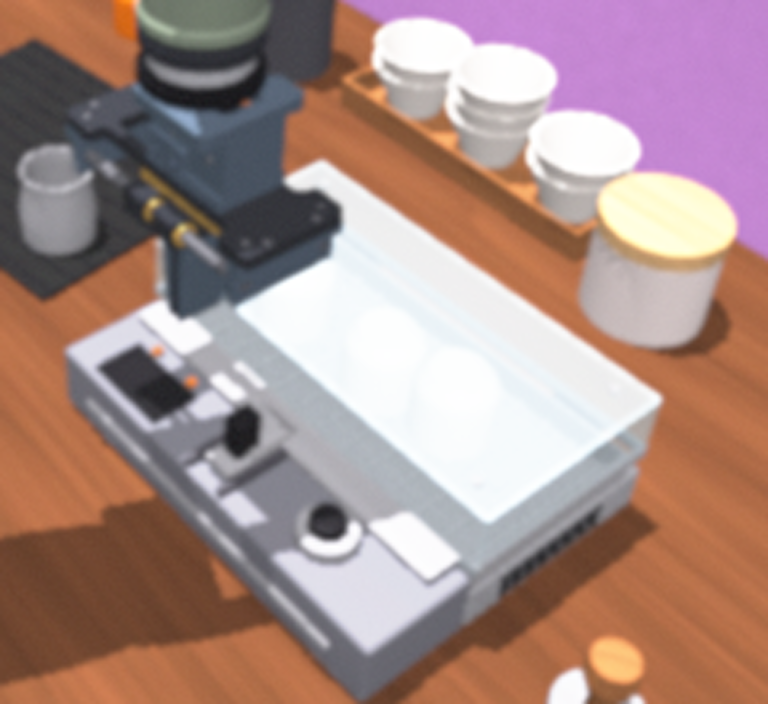

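View pics/t18.png

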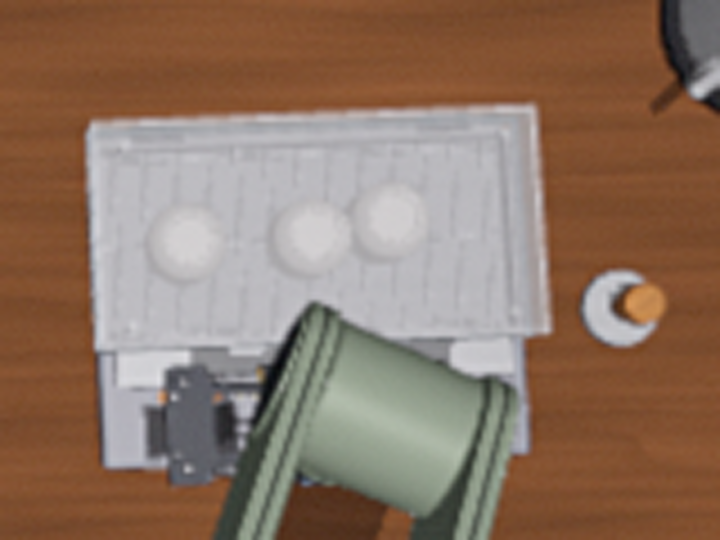

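The hood is shut with the knob at its home pixel (315,284). One cup was knocked along the rack, so I'll measure where it stands and approach the button.

Run:
```python
from h import *
T=Cam('top')
for c in[(185,240),(312,236),(391,219)]:
    w=T.plane(c[0]/4.5+285,c[1]/4.5+150,106)-O; print(round(w@X,1),round(w@Y,1))
im=cv2.imread('pics/raw_s18.png');cv2.imwrite('pics/s18c.png',cv2.resize(im[220:320,300:430],None,fx=6,fy=6,interpolation=2))
```

```text
33.7 97.0
33.8 2.8
44.8 -56.3
```

View pics/s18c.png

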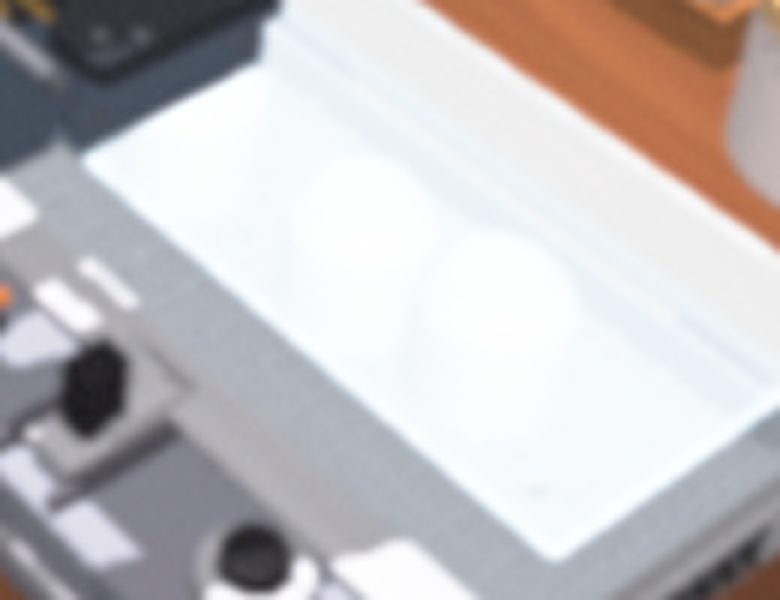

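Call:
servo_tool(series=[{"xyz":[0,-0.8,0.03],"rot":[0,0,0]},{"xyz":[0,-0.8,0.03],"rot":[0,0,0]},{"xyz":[0,-0.8,0.03],"rot":[0,0,0]},{"xyz":[0,-0.83,0.03],"rot":[0,0,0]},{"xyz":[0.5,0,0],"rot":[0,0,0]},{"xyz":[0.6,0,0],"rot":[0,0,0]},{"xyz":[0.45,0,0],"rot":[0,0,0]},{"xyz":[0,0,0],"rot":[0,0,0]},{"xyz":[0,0,0],"rot":[0,0,0]}])

```text
time_s: 38.5
tcp_pos: [427.9, -304.5, 109.6]
orientation: [0.707, -0.006, 0.708, 0.007]
wrist_force: [0.0, 0.0, -0.0]
width: 0.6
```

```bash
python3 n.py s -95 -85 84; python3 -c "
from h import *
snap('side','s19.png',(240,180,480,370),3.2)"
```

```text
t 38.5 tcp [ 427.9 -304.5  109.6] x [-0.002  0.001 -1.   ] y [-0.019  1.     0.001] F [ 0.  0. -0.] w 0.6 j [-0.64  0.33  1.83  0.    0.98 -2.23]
target [ 428.1 -305.3   84. ]
tcp [ 427.9 -304.5  109.6] shift mm tool [25.6 -0.8  0.3] units [ 0.641 -0.021  0.007]
rot units [ 0.005 -0.013 -0.012]
```

View pics/s19.png

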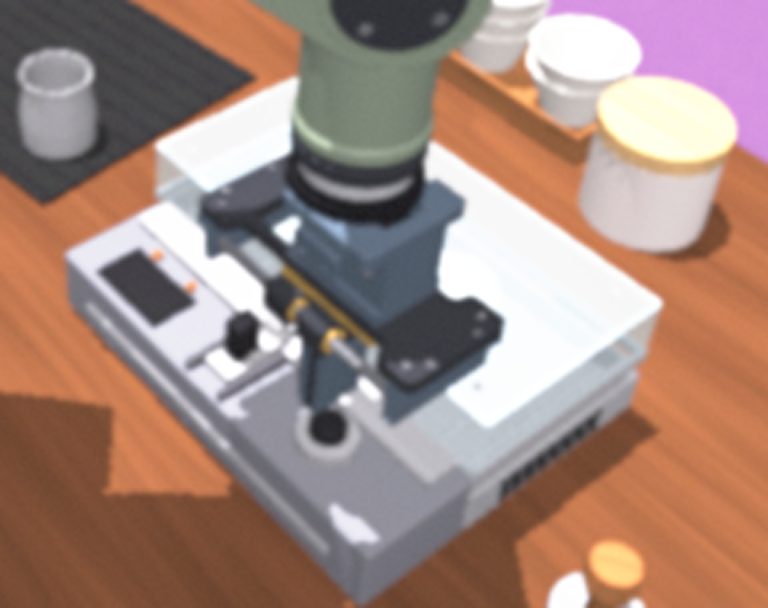

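Call:
servo_tool(series=[{"xyz":[0.3,-0.01,0],"rot":[0,0,0]},{"xyz":[0.3,0,0],"rot":[0,0,0]},{"xyz":[0.08,0,0],"rot":[0,0,0]},{"xyz":[0.06,0,0],"rot":[0,0,0]},{"xyz":[0.04,0,0],"rot":[0,0,0]},{"xyz":[0,0,0],"rot":[0,0,0]},{"xyz":[0,0,0],"rot":[0,0,0]}])

```text
time_s: 39.25
tcp_pos: [427.4, -304.7, 79.5]
orientation: [0.707, -0.006, 0.707, 0.007]
wrist_force: [-2.7, 2.4, 4.3]
width: 0.5
```

Call:
servo_tool(series=[{"xyz":[0.03,0,0],"rot":[0,0,0]},{"xyz":[0.03,0,0],"rot":[0,0,0]},{"xyz":[0,0,0],"rot":[0,0,0]},{"xyz":[0,0,0],"rot":[0,0,0]}])

```text
time_s: 39.65
tcp_pos: [427.7, -305.0, 78.1]
orientation: [0.707, -0.007, 0.707, 0.007]
wrist_force: [-3.2, 3.8, 11.5]
width: 0.6
```

Call:
servo_tool(series=[{"xyz":[0.03,0,0],"rot":[0,0,0]},{"xyz":[0,0,0],"rot":[0,0,0]}])

```text
time_s: 39.85
tcp_pos: [427.7, -305.0, 78.0]
orientation: [0.707, -0.007, 0.707, 0.007]
wrist_force: [-6.1, 4.2, 19.3]
width: 0.3
```

Call:
servo_tool(series=[{"xyz":[-0.3,0,0],"rot":[0,0,0]},{"xyz":[-0.7,0,-0.2],"rot":[0,0,0]},{"xyz":[-0.9,0,-0.4],"rot":[0,0,0]},{"xyz":[-0.9,0,-0.4],"rot":[0,0,0]},{"xyz":[-0.4,0.6,-0.4],"rot":[0,0,0]},{"xyz":[0,0.9,0],"rot":[0,0,0]},{"xyz":[0,0.9,0],"rot":[0,0,0]},{"xyz":[0,0.9,0],"rot":[0,0,0]},{"xyz":[0,0.9,0],"rot":[0,0,0]},{"xyz":[0,0.9,0],"rot":[0,0,0]}])

```text
time_s: 40.85
tcp_pos: [368.6, -101.3, 203.9]
orientation: [0.708, -0.007, 0.706, 0.006]
wrist_force: [0.6, 0.9, 0.1]
width: 0.6
```

Call:
servo_tool(series=[{"xyz":[0,0.9,0],"rot":[0,0,0]},{"xyz":[0,0.9,0],"rot":[0,0,0]},{"xyz":[0,0,0],"rot":[0,0,0]},{"xyz":[0,0,0],"rot":[0,0,0]},{"xyz":[0,0,0],"rot":[0,0,0]}])

```text
time_s: 41.35
tcp_pos: [367.1, -31.0, 203.8]
orientation: [0.707, -0.007, 0.707, 0.006]
wrist_force: [-0.8, 0.4, -0.4]
width: 0.2
```

```bash
python3 -c "
from h import *
st();snap('side','s20.png',(160,120,480,370),2.4);snap('top','t20.png',(165,130,445,270),2.8)"
```

```text
t 41.35 tcp [367.1 -31.  203.8] x [ 0.001 -0.001 -1.   ] y [-0.018  1.    -0.001] F [-0.8  0.4 -0.4] w 0.2 j [-0.12 -0.    1.99 -0.    1.15 -1.7 ]
```

View pics/s20.png

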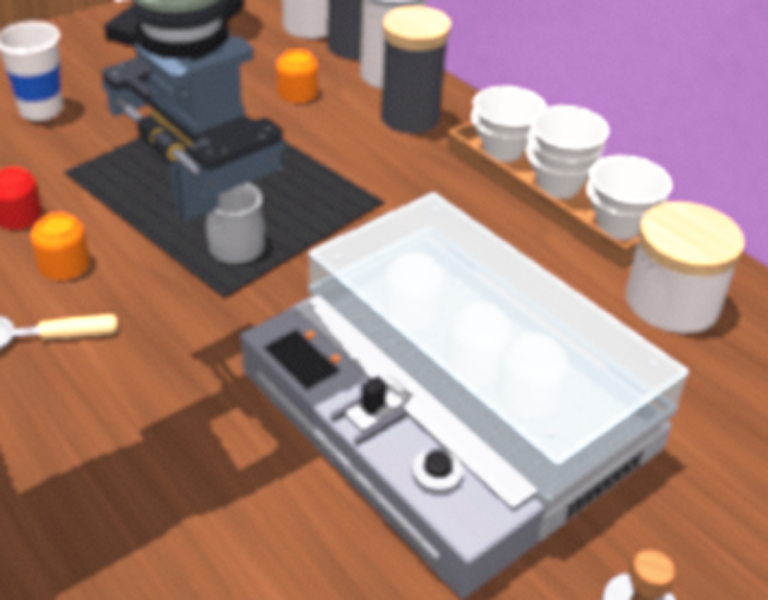

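View pics/t20.png

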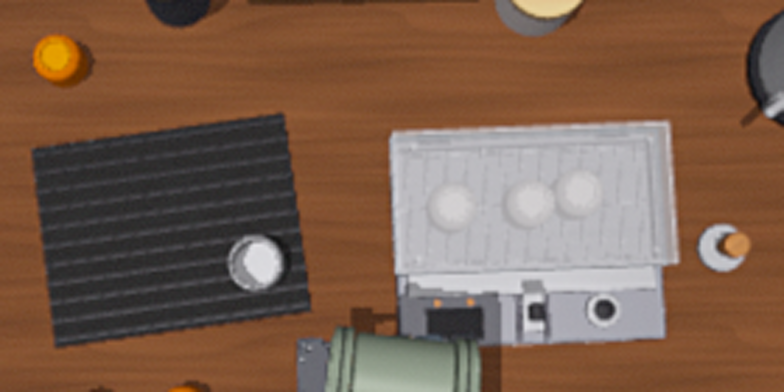

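The hood is shut with the catch nose over the lip, and the button is back up. All three cups are upright on the rack, the arm is clear, and the beaker and tamper have not moved.

```bash
python3 -c "
from plant import arm
print(arm.job_done())"
```

```text
the job is handed in; nothing more can be done
None
```

The job is done and handed in at about 41 s; `job_done` reports no verdict. I pulled the catch to its stop (14 N), and the hood sprang open. Three white cups were present, and I stood them upside down on the rack. I then pressed the hood shut by its lip and pushed the start button in about 5.9 mm, to a hard stop at 19 N.

- **Last checks:** both views showed the hood shut, the knob back at its home pixel, the button up and the arm clear. The beaker, paper cup and tamper looked unmoved.
- **Disagreement:** after the hood was shut, the right-hand cup stood at about (45, -56) mm in the steriliser frame instead of (35, -95). It was probably the announced knock. It is close to the middle cup but looks upright and is inside the limits, so I left it there.
- **Not read directly:** I judged the hood and catch from the pictures and wrist force only, as the state gives no joint values for them.

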